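# Change the workpiece in the tilted drilling jig

### The arm

A 7-joint arm with a two-finger parallel gripper is mounted at the origin on a cart in front of the work surface, level with it; the furniture and walls round the work are solid. World frame = base frame: x ahead of the robot, y to its left, z up, the work surface at z = 0. Lengths are in m, angles in rad, forces in N, time in s.
With the tool pointing down it reaches from about 0.425 to 0.925 m from the base axis. Payload 6.8 kg.
Tool frame: the origin (TCP) lies on the centre line of the jaws, within the pads' length; the fingertips stand 14 mm ahead of it and the grasp point (between the pads) lies 5 mm behind it (bot.finger_overhang is the distance from the TCP to the fingertips, in m); z points along the fingers, y is the line along which they close (so a half turn about z gives the same grasp; the last joint's range is limited). The gripper opens to 85 mm and grips with 20 to 120 N. Pads are 22 mm wide; open, the fingers measure 114 mm over their backs; the gripper's body (76 mm by 85 mm) begins 54 mm behind the grasp point. The pads swing forward as they close: fully open they stand 13 mm farther back than shut.
Start: joints at [1.071, 0.477, 0.022, 1.555, -0.011, 1.109, -0.083], TCP at [0.258, -0.624, 0.245] pointing down, gripper open.
Joint ranges: [-2.96, 2.96], [-0.34, 2.1], [-1.41, 1.46], [0.24, 2.44], [-1.37, 4.51], [0.17, 1.92], [-2.96, 2.96]. Speed limits (rad/s): [2.39, 2.39, 3.14, 3.14, 3.14, 3.14, 3.14].

### API

Orientations are given as a unit quaternion [w, x, y, z].
In Python, from station import bot gives the robot as it stands.
- The arm moves only by the shell command python3 -m inch 'ROWS' [OPENING] [FORCE]. ROWS is JSON, a list of rows, each a list of 4 numbers: the shift along the tool's x, y, z in m, then the turn about the tool's z in degrees. A call has 1 to 12 rows; each row shifts and turns the commanded pose from where the row before left it, along the tool's axes as they then stand; what a row does not reach is not made up. A row lasts 1/10 s, in which the tool goes at most 50 mm and 8.59 degrees, less where a joint would pass 70% of its speed; a pose out of reach is approached as far as the arm can. A call is refused whole if a number of a shift passes 0.05 or a number of a turn 8.59, either way. A call with a gripper value outside its range is refused whole. OPENING is the finger opening in m, from 0 to 0.0854, set as the call begins (- or left out, the last holds). The fingers move at their own pace and stop on an object; FORCE is the grip in N (left out, the last holds). Time passes only in rows, so rows that do not move let the fingers close. It gives the time, the measured TCP pose, the force, the opening and the grip force at its end, in the units of the state.
- bot.get_obs(): the state, without advancing time (a new reading comes with each control period).
- bot.read_camera(name): name is "scene" or "top"; returns a dict with "color" (400x640x3 uint8, red, green, blue), "mtx" (3x3 intrinsics, pixels), "world_from_camera" (4x4, takes a point from camera to world coordinates). Camera axes: x right, y up, looking along -z (the intrinsics and any distortion apply to the point x, -y, -z); pixel columns grow to the right and rows downward; lengths in m; the calibration is good to about 2 mm. A picture is of the moment at which its call begins. There is no depth.
- bot.hand_in(): hands the job in; it is judged then, once.
The state is a dict: "t": time; "q": joint angles; "joint_vel": joint speeds; "joint_torque": joint torques, N m; "eef_pos": TCP position; "tool_rot": TCP orientation; "contact_force": force on the tool from outside, world axes, zero at the start; "torque": the same for the moment, N m; "gripper_width": opening from 0.0 (shut) to 1.0 (fully open); "grasp_force": force on a finger pad.
Only numpy, scipy, OpenCV 4.12 (cv2) and the standard library are available. Lean on these libraries where they do the work, as an engineer would, in place of code of your own. Each camera call takes 0.05 s, during which the arm holds its last target. There are 200 camera calls.

### The job

Get the end-drilling jig ready for the next piece: first take the leftover thin offcut off its tilted bed and put it in the grey scrap tray. Then lay the thick pine block crosswise on the bed, flat, with its long side home against the two ledge stops and its end against the left end stop where the drill bush is, and swing the wooden cam lever round to the right until it jams tight on the block. Do not shove or knock over the other things on the bench.

Things in the scene. Friction and masses are not known exactly. Their poses are not given: they have to be found in the camera images.
- jig: the shop-made end-drilling jig, fixed to the bench: a plywood base board 15 mm thick that carries the tilted bed. Origin under the base, z up, x away from its front. The board spans x -85..95, y -120..100 mm; the jig is at most 150 mm high, but for the lever's grip (up to 185 mm)
- bed: the jig's plywood bed, tilted 35 degrees, rising away from the jig's front. Origin on its surface, 55 mm above the bench; x runs up the slope, y to the left, z out of the surface. The surface spans x -22..150, y -88..77 mm. A home block has its 58 mm side along x, its 110 mm side along y and its centre at (29, 0, 19) mm of this frame
- ledge_stops (a point): point on the bed midway between the two low wooden ledge stops, at bed (0, 0, 0). Each stop is 28 mm wide (bed y -54..-26 and 26..54 mm), 16 mm high and fills bed x -16..0; the block's long side bears on their uphill faces at bed x = 0. The 52 mm gap between them is open, so a finger can pass there
- end_stop (a point): middle of the inner face of the end stop, the wooden block with the steel drill bush at the left of the bed; at bed (27, 55, 17) mm. It is 34 mm high and fills bed x 9..45, y 55..75 mm; the block's left end bears on its face at bed y = 55 mm
- cam_turn (a joint): turn of the wooden cam lever on the bed; grows clockwise seen from above the bed. 0 = open: it points up the slope, 10 degrees to the left. Starts at 0 to 0.3, stays where it is left (stiff, 0.2 N m). Its cam meets a home block at about 1.4 and jams at about 1.45 to 1.6 (10 to 20 N at the grip; 3 N before), wedging the block down against the ledge stops; with no block it runs on to 2.1
- lever_grip (a point): centre of the top of the upright round wooden grip (19 mm across, from 2 to 40 mm above the bed) at the end of the cam lever, 78 mm from the pivot; push it sideways or pinch it
- cam_lever: the cam lever: a round wooden cam, radius 22 mm, 18 mm high, 8 mm off-centre, with a straight arm 15 mm wide and 18 mm high. Origin on the bed's surface at the pivot, bed (82.7, -38, 0) mm. When open it leaves about 8 mm beside a home block; a block lying up to 6 mm too far up the slope is pushed down by it
- offcut: the leftover thin pine offcut, 44 x 85 x 19 mm (x, y, z), lying on the bed where the block must go: its 85 mm side along the bed's y, its downhill side against the ledge stops. About 35 g. Origin at the centre of its underside
- offcut_mid (a point): centre of the offcut
- block: the next workpiece: the thick pine block, 58 x 110 x 38 mm (x, y, z), about 0.1 kg, lying flat on the bench, 38 mm high; 58 mm is the side to grip. Origin at the centre of its underside. It may be turned end for end or upside down
- block_mid (a point): centre of the block
- scrap_tray: the grey open plastic scrap tray, 158 x 130 mm over its rim, 50 mm high, walls and floor 4 mm (inside 142 mm along its x, 112 mm along its y), fixed. Origin at the centre of its underside
- glue: the navy glue bottle with white nozzle, standing, 51 mm across, 184 mm tall; a bystander. Origin at the centre of its underside
- oil: the small cream bottle with red nozzle, standing, 40 mm across, 118 mm tall; a bystander. Origin at the centre of its underside
- black_tape: the roll of black electrical tape lying flat, 65 mm across, 19 mm high; a bystander. Origin at the centre of its underside
- sander: the cork sanding block, 62 x 104 x 30 mm, near the cabinets; not the workpiece; a bystander. Origin at the centre of its underside
- torch: the black pocket torch lying flat, 38 x 125 x 38 mm, long along its y; a bystander. Origin at the centre of its underside
- cell: the orange AA battery lying, 14 x 50 x 14 mm, long along its y; a bystander. Origin at the centre of its underside

How it is judged:
By the outcome, as a careful person would: the job done as asked, in the order asked, and still so for the second after the job is handed in, with the robot touching nothing.
It also fails if it takes over 72 s, if anything falls off the work surface, if the arm or the gripper's body presses on something with over 40 N, if the wrist force passes 120 N, or if a joint passes its speed limit or range.

## Working session

There is one attempt and no reset: what is moved stays moved. The work goes in short steps, Python scripts to look and compute and a shell command to move; the robot and the scene stay as the last step left them, time stands still between calls to the robot, and variables do not carry over. Pictures are saved under pics/ and viewed, at most 10 in all, crops included, and the job is handed in when it is done.

```bash
ls; mkdir -p pics; python3 - <<'E'
from station import bot
import cv2,numpy as np
print(bot.get_obs())
for n in("scene","top"):
    c=bot.read_camera(n); im=c["color"][:,:,::-1]
    cv2.imwrite(f"pics/{n}0.png",cv2.resize(im,(800,500),interpolation=cv2.INTER_CUBIC))
    cv2.imwrite(f"{n}_raw.png",im)
    print(n,c["mtx"],c["world_from_camera"],[k for k in c])
    np.savez(f"{n}.npz",m=c["mtx"],T=c["world_from_camera"])
E
```

```text
pics
{'t': 0.0, 'q': array([ 1.07090361,  0.47782984,  0.02234653,  1.55643119, -0.01149917,
        1.10931899, -0.08310527]), 'joint_vel': array([-1.11011779e-03,  1.57192129e-03,  8.98039103e-04, -1.32818701e-03,
        2.63627602e-06,  2.43551745e-03, -5.18096580e-04]), 'joint_torque': array([ 6.33341242e-04, -5.96463454e+01,  1.60805717e+00, -2.81207514e+01,
        1.23662793e-02,  9.29043337e-03, -2.15229426e-05]), 'eef_pos': array([ 0.25751487, -0.62333803,  0.24431445]), 'tool_rot': array([-8.95121278e-04,  9.80872109e-01,  1.94651075e-01, -2.50567348e-04]), 'contact_force': array([-0.29801234, -0.86375006, -0.31108971]), 'torque': array([-0.00077938, -0.03108544,  0.01313844]), 'grasp_force': 0.0, 'gripper_width': 1.001168028999266}
scene [[427.35120887   0.         322.17876686]
 [  0.         427.35120887 208.14933688]
 [  0.           0.           1.        ]] [[ 0.5846529   0.58174002 -0.56547284 -0.24496376]
 [-0.81113285  0.40572049 -0.42125334 -0.57891592]
 [-0.015636    0.70496059  0.70907411  1.12660198]
 [ 0.          0.          0.          1.        ]] ['color', 'mtx', 'world_from_camera']
top [[506.85612742   0.         315.55872465]
 [  0.         506.85612742 202.92250219]
 [  0.           0.           1.        ]] [[-0.05549698  0.94987    -0.30768014  0.00477916]
 [-0.99845724 -0.05335012  0.0153916   0.02246715]
 [-0.00179475  0.30805966  0.95136535  1.76857928]
 [ 0.          0.          0.          1.        ]] ['color', 'mtx', 'world_from_camera']
```

View pics/scene0.png

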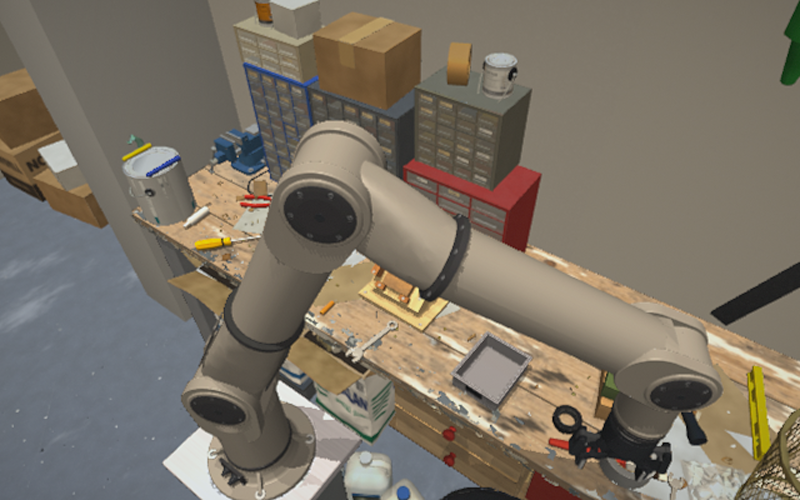

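View pics/top0.png

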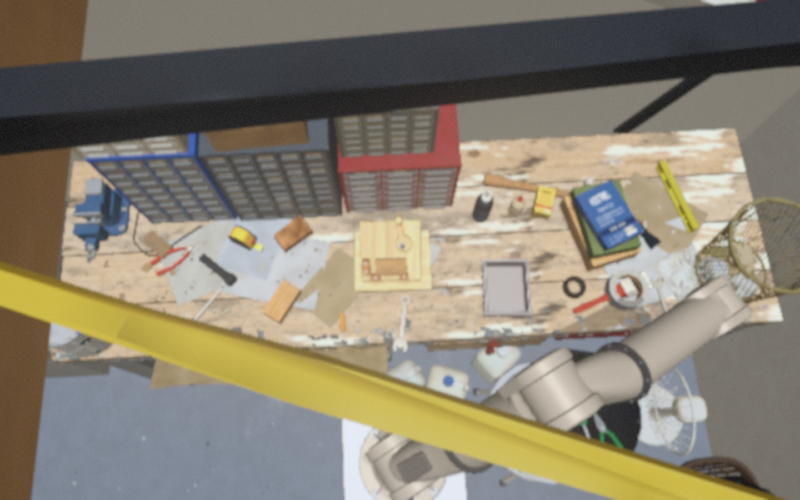

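The top view shows the jig at (392,255), the block at (281,300), the tray at (506,288), the cell at (342,320), the sander at (294,234) and the torch at (217,268). The bottles are at (483,206) and (517,205). I'll enlarge the jig and block.

```bash
python3 - <<'E'
import cv2
im=cv2.imread("top_raw.png")
def crop(n,x,y,w,h,s):
    cv2.imwrite(n,cv2.resize(im[y:y+h,x:x+w],None,fx=s,fy=s,interpolation=cv2.INTER_CUBIC))
crop("pics/c1.png",275,165,80,75,8)
crop("pics/c2.png",200,170,230,100,3.4)
E
```

```text
(no output)
```

View pics/c1.png

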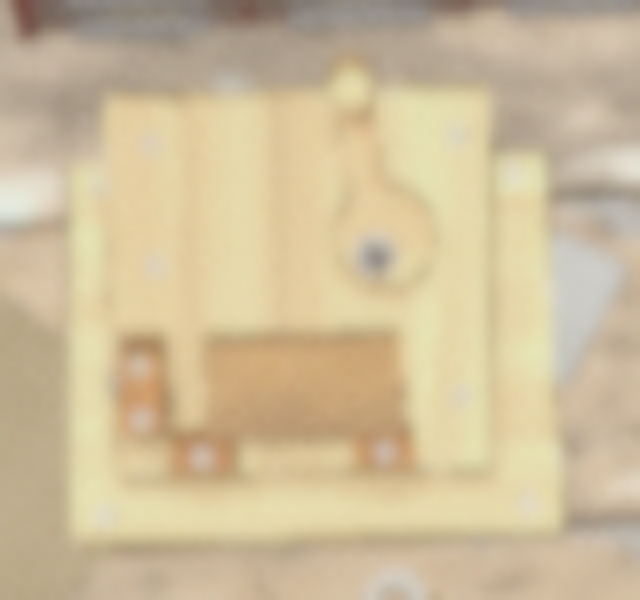

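View pics/c2.png

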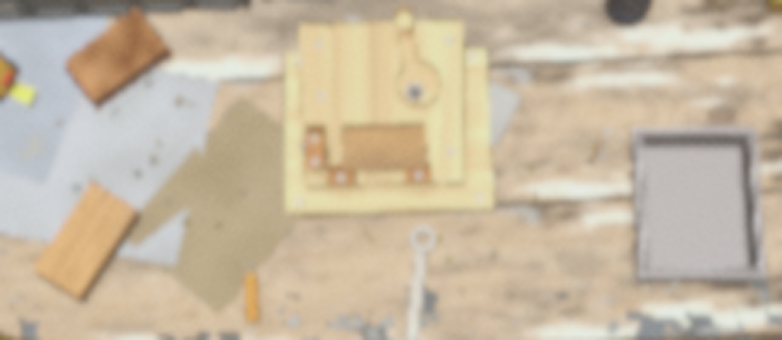

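c1 shows base corners at (68,545), (562,532) and (550,155), the bed top edge at y≈92, the pivot screw at (375,257) and the grip at (350,85). The offcut's top face runs x 205..400, y 332..437. c2 shows the block corners at (95,181), (138,212), (82,300) and (37,268), the tray rim, and the cell at (251,297).

```bash
cat > h.py <<'E'
import numpy as np
from scipy.optimize import least_squares
from scipy.spatial.transform import Rotation as R
d=np.load("top.npz");K=d["m"];T=d["T"]
def proj(P,K=K,T=T):
    p=(np.atleast_2d(P)-T[:3,3])@T[:3,:3]; p=p*[1,-1,-1]
    u=p@K.T; return u[:,:2]/u[:,2:]
def back(uv,z):
    r=np.linalg.solve(K,[uv[0],uv[1],1])*[1,-1,-1]; r=T[:3,:3]@r
    return T[:3,3]+r*(z-T[2,3])/r[2]
c1=lambda x,y:((x+.5)/8-.5+275,(y+.5)/8-.5+165)
c2=lambda x,y:((x+.5)/3.4-.5+200,(y+.5)/3.4-.5+170)
def jigT(p):
    J=np.eye(4);J[:3,:3]=R.from_euler("z",p[2]).as_matrix();J[:2,3]=p[:2]
    B=np.eye(4);B[:3,:3]=R.from_euler("y",-35,degrees=True).as_matrix();B[:3,3]=[p[3],0,.055]
    return J,J@B
E
cat > fit.py <<'E'
from h import *
jp=[((-85,100,15),(68,545)),((-85,-120,15),(562,532)),((95,-120,15),(550,153))]
bp=[((150,77,0),(105,92)),((150,-88,0),(491,90)),((82.7,-38,18),(375,257)),((45,75,34),(118,335)),((45,55,34),(166,335)),((0,0,19),(303,437)),((44,0,19),(303,332)),((-16,54,16),(172,476)),((-16,-54,16),(412,470))]
ap=lambda T,P:T[:3,:3]@(np.array(P)/1e3)+T[:3,3]
def res(p):
    J,B=jigT(p);r=[]
    for P,u in jp:r.append(proj(ap(J,P))[0]-c1(*u))
    for i,(P,u) in enumerate(bp):
        e=proj(ap(B,P))[0]-c1(*u)
        if i in(5,6):e=e*[0,1]
        r.append(e)
    return np.concatenate(r)
s=least_squares(res,[.6,0,0,-.03],loss="soft_l1")
print(s.x,np.round(res(s.x).reshape(-1,2),1).tolist())
J,B=jigT(s.x);np.save("B.npy",B);print(B.round(4))
def bedback(u,z):  # intersect ray with bed plane z
    f=lambda q:proj(ap(B,(q[0],q[1],z)))[0]-c1(*u)
    return least_squares(f,[50,0]).x
print("grip",bedback((350,85),40),"off corners",[bedback(u,19).round(1).tolist() for u in((207,333),(398,333),(400,437),(210,437))])
bl=np.array([back(c2(*u),.038) for u in((95,181),(138,212),(82,300),(37,268))])
e=bl[2]-bl[1]+bl[3]-bl[0];print("block",bl.mean(0),np.degrees(np.arctan2(e[1],e[0])),np.linalg.norm(np.diff(bl,axis=0),axis=1))
tr=np.array([back(c2(*u),.05) for u in((633,129),(752,129),(763,278),(635,280))]);print("tray",tr.round(3),tr.mean(0))
for n,u,z in(("cell",(251,297),.014),("cellb",(254,321),.014),("glue",(630,5),.1)):print(n,back(c2(*u),z))
for n,u,z in(("glue",(483,206),.1),("oil",(517,205),.06),("sander",(294,234),.03),("cab corner",(455,205),0),("torch",(217,268),.03)):print(n,back((u[0]/1.25,u[1]/1.25),z))
E
python3 fit.py
```

```text
[ 0.54965532  0.01184902 -0.04300131 -0.04245095] [[0.2, -0.6], [0.0, 0.3], [0.0, 0.3], [0.3, -0.0], [0.1, -0.4], [0.3, -0.8], [-0.4, 1.7], [-0.5, 1.7], [-0.0, -0.3], [-0.0, 0.8], [-0.4, -0.9], [0.4, -0.6]]
[[ 0.8184  0.043  -0.573   0.5072]
 [-0.0352  0.9991  0.0247  0.0137]
 [ 0.5736  0.      0.8192  0.055 ]
 [ 0.      0.      0.      1.    ]]
grip [161.64708795 -26.86127393] off corners [[46.9, 35.8], [45.9, -46.7], [-1.7, -47.3], [-0.6, 35.5]]
block [0.44499962 0.31712158 0.038     ] 146.69577529988788 [0.05713334 0.10665369 0.05849617]
tray [[ 0.529 -0.254  0.05 ]
 [ 0.522 -0.378  0.05 ]
 [ 0.364 -0.37   0.05 ]
 [ 0.369 -0.24   0.05 ]] [ 0.44600799 -0.31025517  0.05      ]
cell [0.38088496 0.15299739 0.014     ]
cellb [0.35559625 0.15066376 0.014     ]
glue [ 0.64854052 -0.2556936   0.1       ]
glue [ 0.67219    -0.26320213  0.1       ]
oil [ 0.68575381 -0.36897316  0.06      ]
sander [0.64358345 0.28329768 0.03      ]
cab corner [ 0.72015235 -0.19656201  0.        ]
torch [0.55242277 0.50430789 0.03      ]
```

```bash
cat >> h.py <<'E'
def bed(x,y,z=0):
    B=np.load("B.npy");return B[:3,:3]@np.array([x,y,z])/1e3+B[:3,3]
def go(target,yaw=None):
    """tool-frame shift (after turning to yaw, deg) to put TCP at world target"""
    from station import bot
    o=bot.get_obs();q=o["tool_rot"];M=R.from_quat([q[1],q[2],q[3],q[0]]).as_matrix()
    y0=np.degrees(np.arctan2(M[1,0],M[0,0]));turn=0
    if yaw is not None: turn=(y0-yaw+180)%360-180; M=M@R.from_euler("z",turn,degrees=True).as_matrix()
    print("yaw",y0.round(2),"turn",round(turn,1),"tilt",M[:,2].round(3),"at",o["eef_pos"].round(4),"overhang",bot.finger_overhang,"shift mm",(1e3*(M.T@(np.array(target)-o["eef_pos"]))).round(1),"q",o["q"].round(2),"t",o["t"])
E
python3 -c "
from h import *
t=bed(20,-75); print(t); go([t[0],t[1],.20],-2.5)"
```

```text
[ 0.5203874  -0.06196104  0.06647153]
yaw 22.45 turn 25.0 tilt [-0.001  0.002 -1.   ] at [ 0.2576 -0.6233  0.2444] overhang 0.014 shift mm [ 238.1 -572.3   45.1] q [ 1.07  0.48  0.02  1.56 -0.01  1.11 -0.08] t 0.1
```

```bash
python3 -m inch '[[0,0,0,8.3],[0,0,0,8.4],[0,0,0,8.3],[0.014,-0.034,0,0],[0.017,-0.041,0,0],[0.017,-0.041,0,0],[0.017,-0.041,0,0],[0.017,-0.041,0,0],[0.017,-0.041,0,0],[0.017,-0.041,0,0],[0.017,-0.041,0,0],[0.017,-0.041,0,0]]' 0 30
python3 -m inch '[[0.017,-0.041,0,0],[0.017,-0.041,0,0],[0.017,-0.041,0.01,0],[0.016,-0.040,0.01,0],[0.014,-0.038,0.01,0],[0,0,0,0],[0,0,0,0]]'
python3 -c "
from h import *
t=bed(20,-75); go([t[0],t[1],.20],-2.5)
from station import bot
import cv2
c=bot.read_camera('scene'); cv2.imwrite('s1.png',c['color'][:,:,::-1]);c=bot.read_camera('top'); cv2.imwrite('t1.png',c['color'][:,:,::-1])
a=cv2.resize(cv2.imread('t1.png')[165:240,255:375],None,fx=6,fy=6,interpolation=2)[:,:480]
b=cv2.imread('s1.png')[160:280,270:390]; b=cv2.resize(b,None,fx=3.75,fy=3.75,interpolation=2)
import numpy as np
a=cv2.resize(cv2.imread('t1.png')[165:240,275:333],None,fx=6,fy=6,interpolation=2); cv2.imwrite('pics/m1.png',np.hstack([a,b]))
print(a.shape,b.shape)"
```

```text
t: 1.3
eef_pos: [0.424, -0.2671, 0.2452]
tool_rot: [-0.0, 1.0, -0.022, -0.0]
contact_force: [-0.2, -0.1, 0.1]
gripper_width: 0.001
grasp_force: 0.0
t: 2.0
eef_pos: [0.5133, -0.0709, 0.2147]
tool_rot: [-0.0, 1.0, -0.021, -0.001]
contact_force: [0.2, -1.2, -0.2]
gripper_width: 0.002
grasp_force: 0.0
yaw -2.41 turn 0.1 tilt [-0.001  0.    -1.   ] at [ 0.5133 -0.0709  0.2147] overhang 0.014 shift mm [ 6.7 -9.2 14.7] q [ 0.19  0.26 -0.2   1.95  0.06  0.94 -1.66] t 2.0
(450, 348, 3) (450, 450, 3)
```

View pics/m1.png

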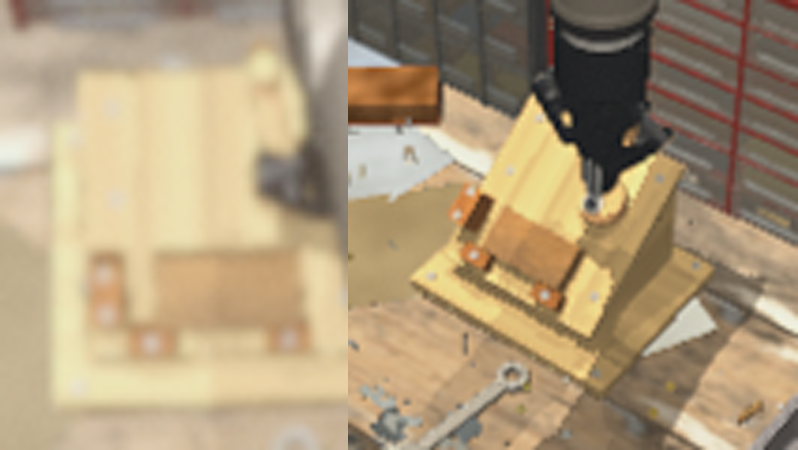

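The left part shows the jig from the top. The right part is a clear scene view, with ledge screws at (473,255) and (545,296), end-stop screws at (471,191) and (458,214), and the bed's upper right corner at (683,165). I'll refine the bed pose with both cameras.

```bash
cat > fit2.py <<'E'
exec(open("fit.py").read().split("s=least")[0])
S=np.load("scene.npz")
m=lambda u:((u[0]-348+.5)/3.75-.5+270,(u[1]+.5)/3.75-.5+160)
sp=[((-8,40,16),(473,255)),((-8,-40,16),(545,296)),((150,-88,0),(683,165)),((-22,-88,0),(597,334)),((-22,77,0),(457,268))]
sj=[((-85,100,15),(412,280)),((-85,-120,15),(600,387)),((95,-120,15),(713,267))]
bp[:]=bp[:3]+bp[5:]+[((-8,40,16),(202,457)),((-8,-40,16),(385,452))]
def res2(p):
    J,B=jigT(p);r=[]
    for P,u in jp:r.append(proj(ap(J,P))[0]-c1(*u))
    for i,(P,u) in enumerate(bp):
        e=proj(ap(B,P))[0]-c1(*u)
        if i in(3,4):e=e*[0,1]
        r.append(e)
    for P,u in sp:r.append(proj(ap(B,P),S["m"],S["T"])[0]-m(u))
    for P,u in sj:r.append(proj(ap(J,P),S["m"],S["T"])[0]-m(u))
    return np.concatenate(r)
s=least_squares(res2,[.55,0.01,0,-.04],loss="soft_l1")
print(s.x,np.round(res2(s.x).reshape(-1,2),1).tolist())
J,B=jigT(s.x);np.save("B.npy",B);print(B.round(4))
for P,u in (((27,65,34),(142,390)),((45,65,34),(142,340))):print(proj(ap(B,P))[0]-c1(*u))
for u in((471,191),(458,214)):
  print("endstop screws",least_squares(lambda q:proj(ap(B,(q[0],q[1],34)),S["m"],S["T"])[0]-m(u),[27,65]).x)
for u in((582,245),(567,284),(502,207)):
  print("off",least_squares(lambda q:proj(ap(B,(q[0],q[1],19)),S["m"],S["T"])[0]-m(u),[27,0]).x)
E
python3 fit2.py; python3 -c "
from h import *
t=bed(20,-75); go([t[0],t[1],.20],-2.5)"
```

```text
[ 0.5496374   0.01093175 -0.02738471 -0.04342683] [[0.8, -0.2], [0.6, -0.3], [-0.1, -0.2], [0.2, 0.6], [-0.0, -0.5], [0.5, -0.7], [-0.0, -0.0], [-0.0, 1.1], [0.1, -0.4], [1.0, -0.5], [0.3, -0.3], [0.3, -0.3], [-0.1, -0.2], [-0.4, -0.4], [-0.3, -0.1], [-2.9, 0.8], [-4.3, -3.9], [-1.3, -0.7], [-0.1, 1.1], [0.2, -0.1]]
[[ 0.8188  0.0274 -0.5734  0.5062]
 [-0.0224  0.9996  0.0157  0.0121]
 [ 0.5736  0.      0.8192  0.055 ]
 [ 0.      0.      0.      1.    ]]
[0.12459812 0.35298024]
[-0.07199403  1.62036778]
endstop screws [40.58764968 63.23670505]
endstop screws [16.99362179 63.29868718]
off [ 46.07743801 -50.38320313]
off [ 10.08062391 -55.96391881]
off [41.67569181 35.90192741]
yaw -2.65 turn -0.1 tilt [-0.001 -0.001 -1.   ] at [ 0.5132 -0.0731  0.2152] overhang 0.014 shift mm [  7.  -10.1  15.2] q [ 0.19  0.26 -0.2   1.95  0.06  0.94 -1.66] t 2.1
```

```bash
python3 -m inch '[[0.007,-0.010,0.03,0],[0,0,0.04,0],[0,0,0.03,0],[0,0,0.02,0],[0,0,0,0],[0,0,0,0]]'
python3 -c "
from h import *
t=bed(20,-75); go([t[0],t[1],.093],-2)"
```

```text
t: 2.7
eef_pos: [0.5211, -0.0633, 0.0959]
tool_rot: [0.0, 1.0, -0.023, 0.0]
contact_force: [0.2, 0.3, 0.8]
gripper_width: -0.004
grasp_force: 0.0
yaw -2.67 turn -0.7 tilt [ 0.    -0.001 -1.   ] at [ 0.5211 -0.0633  0.0959] overhang 0.014 shift mm [-0.5 -0.   2.9] q [ 0.15  0.44 -0.18  2.03  0.12  0.68 -1.73] t 2.7
```

```bash
python3 -m inch '[[0,0,0.003,0],[0,-0.008,0,0],[0,-0.006,0,0],[0,-0.006,0,0],[0,-0.004,0,0],[0,-0.004,0,0],[0,-0.003,0,0],[0,0,0,0],[0,0,0,0]]'
python3 -m inch '[[0,0.012,0,0],[0,0,-0.04,0],[0,0,-0.04,0],[0,0,0,0]]'
python3 -c "
from h import *
t=bed(0,-10); go([t[0]-.0109-.004-.011-.008,t[1],.1],-2)"
```

```text
t: 3.6
eef_pos: [0.5225, -0.0331, 0.0924]
tool_rot: [0.001, 1.0, -0.023, 0.0]
contact_force: [-0.2, -6.1, 2.0]
gripper_width: 0.002
grasp_force: 3.0
t: 4.0
eef_pos: [0.5252, -0.0433, 0.1771]
tool_rot: [-0.0, 1.0, -0.023, 0.004]
contact_force: [0.8, 1.2, 0.5]
gripper_width: -0.001
grasp_force: 0.0
yaw -2.58 turn -0.6 tilt [ 0.009  0.    -1.   ] at [ 0.5252 -0.0433  0.1771] overhang 0.014 shift mm [-55.4 -43.5  76.7] q [ 0.14  0.32 -0.21  1.97  0.09  0.85 -1.73] t 4.0
```

```bash
python3 -m inch '[[-0.028,-0.022,0,0],[-0.028,-0.022,0,0],[0,0,0.04,0],[0,0,0.03,0],[0,0,0.02,0],[0,0,0.012,0],[0,0,0,0],[0,0,0,0]]'
python3 -c "
from h import *
t=bed(0,-10); go([t[0]-.0109-.011,t[1],.072],-2)
from station import bot
print(bot.get_obs()['contact_force'])
import cv2
c=bot.read_camera('scene'); cv2.imwrite('s2.png',c['color'][:,:,::-1])"
```

```text
t: 4.8
eef_pos: [0.4682, 0.0034, 0.0706]
tool_rot: [-0.0, 1.0, -0.022, 0.0]
contact_force: [0.8, 0.9, -0.6]
gripper_width: -0.003
grasp_force: 0.0
yaw -2.56 turn -0.6 tilt [ 0.  0. -1.] at [0.4682 0.0034 0.0706] overhang 0.014 shift mm [15.9  0.7 -1.4] q [ 0.04  0.41 -0.21  2.17  0.15  0.57 -1.9 ] t 4.8
[ 0.83347402  0.90841571 -0.63349719]
```

```bash
python3 -m inch '[[0.008,0,0,0],[0.006,0,0,0],[0.006,0,-0.0042,0],[0.006,0,-0.0042,0],[0.006,0,-0.0042,0],[0.006,0,-0.0042,0],[0.006,0,-0.0042,0],[0,0,0,0]]'
python3 -c "
from h import *
t=bed(0,-10); go([t[0]-.0109-.011,t[1],.072],-2)
from station import bot
import cv2
c=bot.read_camera('scene'); cv2.imwrite('s3.png',c['color'][:,:,::-1]);c=bot.read_camera('top'); cv2.imwrite('t3.png',c['color'][:,:,::-1])
b=cv2.imread('s3.png')[170:260,280:370]; b=cv2.resize(b,None,fx=4.4,fy=4.4,interpolation=2)
a=cv2.imread('t3.png')[165:240,275:350]; a=cv2.resize(a,(396,396),interpolation=2); cv2.imwrite('pics/m3.png',np.hstack([a,b]))"
```

```text
t: 5.65
eef_pos: [0.5112, -0.0012, 0.0915]
tool_rot: [0.001, 1.0, -0.023, -0.001]
contact_force: [-3.8, -5.6, 1.8]
gripper_width: 0.0
grasp_force: 3.0
yaw -2.69 turn -0.7 tilt [-0.003 -0.003 -1.   ] at [ 0.5112 -0.0012  0.0915] overhang 0.014 shift mm [-27.2  -2.4  19.6] q [ 0.05  0.43 -0.21  2.06  0.14  0.67 -1.87] t 5.65
```

View pics/m3.png

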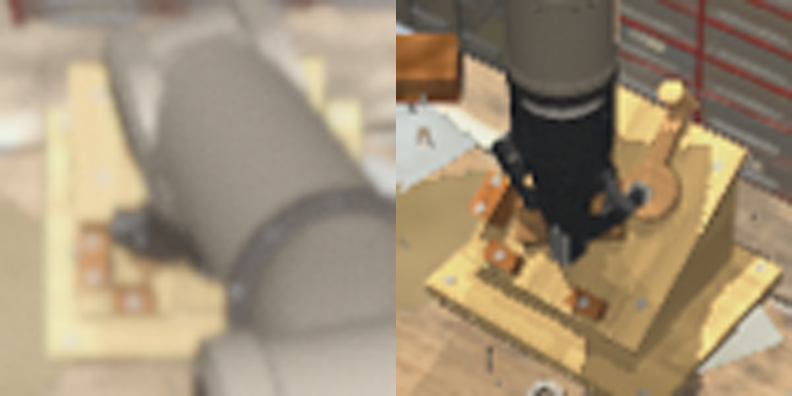

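The offcut's left bottom corner sits by the left ledge, and its right end has swung uphill behind the gripper at about (620,235). I'll keep pushing uphill and left.

```bash
python3 -m inch '[[0.005,-0.001,-0.0025,0],[0.005,-0.001,-0.0025,0],[0.005,-0.001,-0.003,0],[0.005,-0.001,-0.003,0],[0.005,-0.0015,-0.003,0],[0.005,-0.0015,-0.003,0],[0.005,-0.0015,-0.003,0],[0,-0.002,0,0],[0,0,0,0]]'
python3 -c "
from h import *
t=bed(49,-3.5); go([t[0],t[1],.111],-2)
"
```

```text
t: 6.65
eef_pos: [0.519, -0.0005, 0.0993]
tool_rot: [0.009, 0.999, -0.025, -0.03]
contact_force: [-46.9, -19.3, -17.5]
gripper_width: -0.002
grasp_force: 24.9
yaw -2.89 turn -0.9 tilt [-0.06  -0.016 -0.998] at [ 5.19e-01 -5.00e-04  9.93e-02] overhang 0.014 shift mm [ 26.2  -8.7 -13.4] q [ 0.04  0.45 -0.2   1.99  0.14  0.77 -1.87] t 6.65
```

```bash
python3 -m inch '[[-0.01,0,0,0],[-0.015,0,-0.01,0],[0,0.0,-0.04,0],[-0.03,0.03,-0.04,0],[-0.04,0.045,-0.01,0],[0,0.045,0,0],[0,0.045,0,0],[0,0,0,0]]'
python3 -c "
from h import *
go([.5,0,.111],-2)
from station import bot
import cv2
c=bot.read_camera('scene'); cv2.imwrite('s4.png',c['color'][:,:,::-1]);c=bot.read_camera('top'); cv2.imwrite('t4.png',c['color'][:,:,::-1])
b=cv2.imread('s4.png')[170:260,280:370]; b=cv2.resize(b,None,fx=4.4,fy=4.4,interpolation=2)
a=cv2.imread('t4.png')[165:240,275:350]; a=cv2.resize(a,(396,396),interpolation=2); cv2.imwrite('pics/m4.png',np.hstack([a,b]))"
```

```text
t: 7.45
eef_pos: [0.4569, -0.1447, 0.2049]
tool_rot: [0.001, 1.0, -0.027, 0.001]
contact_force: [-0.1, 0.9, -0.1]
gripper_width: -0.002
grasp_force: 0.0
yaw -3.07 turn -1.1 tilt [ 0.002 -0.003 -1.   ] at [ 0.4569 -0.1447  0.2049] overhang 0.014 shift mm [  37.8 -146.4   93.6] q [ 0.31  0.21 -0.15  2.05  0.04  0.89 -1.49] t 7.45
```

View pics/m4.png

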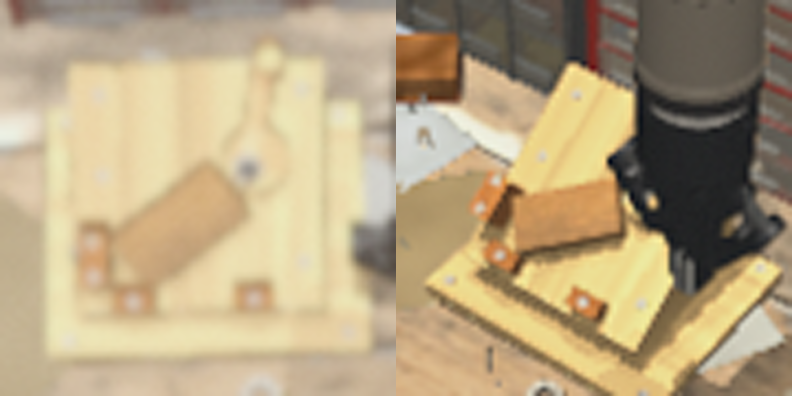

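The offcut has stayed, turned about 40° and held by friction. Its corners in the left panel are (113,238), (208,160), (247,210) and (150,285), with the right end against the cam. I'll convert these to bed coordinates.

```bash
cat >> h.py <<'E'
def bedback(u,z): return least_squares(lambda q:proj(bed(q[0],q[1],z))[0]-u,[50,0]).x
E
python3 -c "
from h import *
for u in((113,238),(208,160),(247,210),(150,285)): print(bedback(((u[0]+.5)/5.28-.5+275,(u[1]+.5)/5.28-.5+165),19).round(1))
print('piv',bedback(((248)/5.28-.5+275,(167)/5.28-.5+165),18).round(1))
print('grip',bedback(((268)/5.28-.5+275,(48)/5.28-.5+165),40).round(1))
t=bed(40,-58); go([t[0],t[1],.2],-2); print(t)
"
```

```text
[36.3 52.8]
[ 87.7 -10.9]
[ 53.  -35.5]
[ 3.  29.5]
piv [ 82.3 -36.5]
grip [167.  -50.4]
yaw -2.7 turn -0.7 tilt [ 0.002  0.    -1.   ] at [ 0.4577 -0.1392  0.2044] overhang 0.014 shift mm [ 76.4 -95.2   4.5] q [ 0.3   0.21 -0.15  2.05  0.04  0.89 -1.49] t 7.55
[ 0.53739253 -0.0467546   0.07794306]
```

```bash
python3 -m inch '[[0.036,-0.045,0,0],[0.037,-0.046,0,0],[0,0,0.03,0],[0,0,0.04,0],[0,0,0.025,0],[0,0,0,0],[0,0,0,0]]'
python3 -c "
from h import *
t=bed(34,-58); go([t[0],t[1],.099],-2)"
```

```text
t: 8.25
eef_pos: [0.5236, -0.0618, 0.1093]
tool_rot: [-0.0, 1.0, -0.021, 0.0]
contact_force: [0.2, -0.6, 0.5]
gripper_width: 0.002
grasp_force: 0.0
yaw -2.44 turn -0.4 tilt [ 0.     0.001 -1.   ] at [ 0.5236 -0.0618  0.1093] overhang 0.014 shift mm [  8.4 -15.5  10.3] q [ 0.15  0.42 -0.18  2.01  0.11  0.72 -1.72] t 8.25
```

```bash
python3 -m inch '[[0.008,0,0.005,0],[0,0,0.005,0],[0,-0.010,0,0],[0,-0.010,0,0],[-0.001,-0.006,0,0],[-0.001,-0.006,0,0],[-0.001,-0.006,0,0],[-0.001,-0.006,0,0],[0,0,0,0]]'
python3 -c "
from h import *
t=bed(34,-30); go([t[0],t[1],.099],-2)"
```

```text
t: 9.15
eef_pos: [0.531, -0.0378, 0.1008]
tool_rot: [0.01, 1.0, -0.03, 0.002]
contact_force: [3.7, -48.7, 9.1]
gripper_width: -0.003
grasp_force: 21.6
yaw -3.43 turn -1.4 tilt [ 0.004 -0.019 -1.   ] at [ 0.531  -0.0378  0.1008] overhang 0.014 shift mm [  1.6 -19.2   1.4] q [ 0.08  0.44 -0.16  2.01  0.14  0.7  -1.81] t 9.15
```

```bash
python3 -m inch '[[0,0.010,0,0],[0,0.005,-0.04,0],[0,0,-0.05,0],[0,0,0,0]]'
python3 -c "
from h import *
t=bed(71.5,29.8,15)+[.011,.0145,.014];print(t); go([t[0],t[1],.2],-2)"
```

```text
t: 9.55
eef_pos: [0.5325, -0.0335, 0.1953]
tool_rot: [-0.0, 1.0, -0.022, 0.006]
contact_force: [1.0, -0.2, 0.0]
gripper_width: -0.001
grasp_force: 0.0
[0.5679898  0.05504153 0.122298  ]
yaw -2.55 turn -0.5 tilt [ 0.012  0.    -1.   ] at [ 0.5325 -0.0335  0.1953] overhang 0.014 shift mm [ 32.5 -89.8  -4.2] q [ 0.12  0.31 -0.2   1.94  0.08  0.89 -1.74] t 9.55
```

```bash
python3 -m inch '[[0,-0.03,0,0],[0.016,-0.03,0,0],[0.016,-0.03,0,0],[0,0,0.03,0],[0,0,0.025,0],[0,0,0.012,0],[0,0,0,0],[0,0,0,0]]'
python3 -c "
from h import *
t=bed(71.5,29.8,15)+[.011,.0145,.014]; go(t,-2)"
```

```text
t: 10.35
eef_pos: [0.5647, 0.0544, 0.1225]
tool_rot: [-0.0, 1.0, -0.022, 0.0]
contact_force: [0.2, -0.0, 1.2]
gripper_width: -0.0
grasp_force: 0.0
yaw -2.55 turn -0.5 tilt [ 0.001  0.    -1.   ] at [0.5647 0.0544 0.1225] overhang 0.014 shift mm [ 3.3 -0.8  0.2] q [-0.04  0.46 -0.22  1.91  0.14  0.78 -1.94] t 10.35
```

```bash
python3 -m inch '[[-0.0032,0.0030,0.0022,0],[-0.0032,0.0030,0.0022,0],[-0.0032,0.0030,0.0022,0],[-0.0032,0.0030,0.0022,0],[-0.0032,0.0030,0.0022,0],[0,0,0,0]]'
python3 -c "
from h import *
go([.5,0,.1],-2)"
python3 -m inch '[[0,0,-0.04,0],[0,-0.03,-0.04,0],[0,-0.05,0,0],[0,-0.045,0,0],[0,-0.03,0,0],[0,0,0,0]]'
python3 -c "
from h import *
go([.5,0,.111],-2)
from station import bot
import cv2
c=bot.read_camera('scene'); cv2.imwrite('s5.png',c['color'][:,:,::-1]);c=bot.read_camera('top'); cv2.imwrite('t5.png',c['color'][:,:,::-1])
b=cv2.imread('s5.png')[170:260,280:370]; b=cv2.resize(b,None,fx=4.4,fy=4.4,interpolation=2)
a=cv2.imread('t5.png')[165:240,275:350]; a=cv2.resize(a,(396,396),interpolation=2); cv2.imwrite('pics/m5.png',np.hstack([a,b]))"
```

```text
t: 10.95
eef_pos: [0.5469, 0.039, 0.1104]
tool_rot: [0.0, 1.0, -0.023, -0.001]
contact_force: [-0.1, 0.1, 0.1]
gripper_width: 0.001
grasp_force: 0.0
yaw -2.59 turn -0.6 tilt [-0.001 -0.    -1.   ] at [0.5469 0.039  0.1104] overhang 0.014 shift mm [-45.5  40.6  10.5] q [-0.01  0.45 -0.21  1.96  0.14  0.74 -1.93] t 10.95
t: 11.55
eef_pos: [0.5537, 0.2012, 0.1912]
tool_rot: [-0.002, 1.0, -0.018, 0.0]
contact_force: [-0.4, 1.0, 0.2]
gripper_width: 0.001
grasp_force: 0.0
yaw -2.1 turn -0.1 tilt [ 0.     0.004 -1.   ] at [0.5537 0.2012 0.1912] overhang 0.014 shift mm [-46.7 203.2  79.4] q [-0.24  0.41 -0.28  1.81  0.13  0.94 -2.18] t 11.55
```

View pics/m5.png

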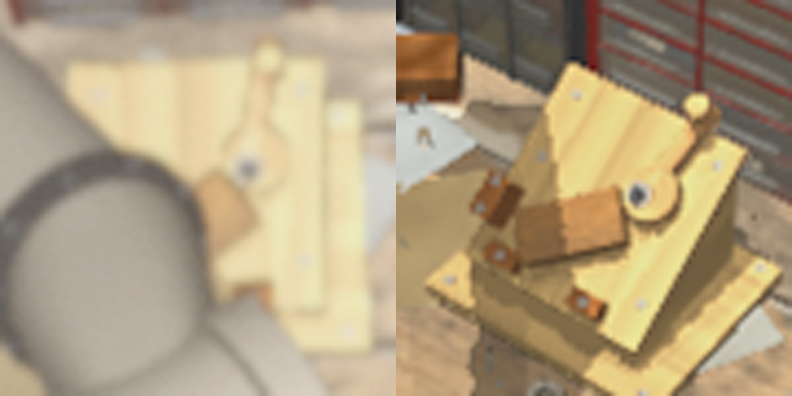

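The scene view shows the offcut slid down a little, still at about 38°, its left bottom corner by the left ledge and the cam just touching its right end. I'll measure from here on with a silhouette fit to save pictures.

```bash
cat > sil.py <<'E'
from h import *
import cv2,sys
from scipy.optimize import minimize
S=np.load("scene.npz")
def hullmask(x,y,psi,dims=(.044,.085,.019),k=4,org=(270,160),shape=(130,130)):
    c=np.array([[a,b,e] for a in(-.5,.5) for b in(-.5,.5) for e in(0,1)])*dims
    s,co=np.sin(psi),np.cos(psi)
    # psi: right end uphill -> rotate +psi (x->y)
    X=np.c_[c[:,0]*co-c[:,1]*s,c[:,0]*s+c[:,1]*co,c[:,2]]*1e3+[x,y,0]
    P=np.array([bed(*p) for p in X]); u=(proj(P,S["m"],S["T"])-org+.5)*k
    m=np.zeros((shape[0]*k,shape[1]*k),np.uint8); cv2.fillConvexPoly(m,cv2.convexHull(np.round(u).astype(np.int32)),1)
    return m
def offcut(fn,x0,dims=(.044,.085,.019)):
    im=cv2.imread(fn)[160:290,270:400]; im=cv2.resize(im,None,fx=4,fy=4,interpolation=2).astype(float)
    r=im[:,:,2]/(im[:,:,1]+1); M=(r>1.32).astype(np.uint8); cv2.imwrite("mask.png",M*255)
    # keep pixels near guess
    near=cv2.dilate(hullmask(*x0,dims),np.ones((61,61)))
    M=M*near
    ex=np.zeros_like(M)
    for q in((-8,40,.028,.016,.016),(-8,-40,.028,.016,.016),(27,65,.02,.036,.034)):
        ex|=hullmask(q[0],q[1],0,(q[3],q[2],q[4]))
    w=1-ex
    f=lambda p:-((hullmask(*p,dims)&M&w).sum()/(1+((hullmask(*p,dims)|M)&w).sum()))
    best=min((minimize(f,[x0[0],x0[1],x0[2]+d],method="Nelder-Mead",options=dict(initial_simplex=np.array([x0]*4)+[0,0,d]+np.array([[0,0,0],[6,0,0],[0,6,0],[0,0,.15]]))) for d in(-.3,-.1,.1,.3)),key=lambda r:r.fun)
    print(fn,"x,y,psi",best.x.round(2),np.degrees(best.x[2]).round(1),"IoU",-best.fun, "med ratio",np.median(r[hullmask(*best.x,dims)>0]),np.median(r[:40]))
    return best.x
if __name__=="__main__":
    offcut("s1.png" if 0 else "s5.png",[35,3,.66]); offcut("s4.png",[45,9,.66])
E
python3 sil.py
```

```text
s5.png x,y,psi [34.88  4.16  0.66] 37.8 IoU 0.7601533902736622 med ratio 1.3461538461538463 1.0515463917525774
s4.png x,y,psi [42.55 11.47  0.61] 34.7 IoU 0.834457061745919 med ratio 1.3517241379310345 1.056338028169014
```

```bash
sed -i 's/r>1.32/r>1.27/' sil.py; python3 sil.py; python3 -c "
from h import *
t=bed(17,-22,7)+[-.011,-.0145,.014];print(t); go([t[0],t[1],.19],-2)
t=bed(45,-4,7)+[-.011,-.0145,.014];print(t)"
```

```text
s5.png x,y,psi [37.74  2.1   0.68] 39.0 IoU 0.8787827557058326 med ratio 1.3445378151260505 1.0515463917525774
s4.png x,y,psi [43.71 10.46  0.62] 35.6 IoU 0.8817297672803056 med ratio 1.3509933774834437 1.056338028169014
[ 0.50453129 -0.02464228  0.08448486]
yaw -2.45 turn -0.5 tilt [-0. -0. -1.] at [0.5544 0.1952 0.1906] overhang 0.014 shift mm [-42.1 221.4   0.7] q [-0.23  0.41 -0.27  1.81  0.13  0.94 -2.17] t 11.65
[ 0.52795181 -0.00727706  0.100545  ]
```

```bash
python3 -m inch '[[-0.008,0.037,0,0],[-0.009,0.037,0,0],[-0.009,0.037,0,0],[-0.009,0.037,0,0],[-0.009,0.037,0,0],[-0.001,0.036,0,0],[0,0,0.035,0],[0,0,0.035,0],[0,0,0.025,0],[0,0,0.013,0],[0,0,0,0],[0,0,0,0]]'
python3 -c "
from h import *
go([.5015,-.0246,.082],-2)
from station import bot;print(bot.get_obs()['contact_force'])"
```

```text
t: 12.85
eef_pos: [0.4999, -0.0253, 0.083]
tool_rot: [0.0, 1.0, -0.023, 0.0]
contact_force: [0.3, -0.5, -0.2]
gripper_width: -0.002
grasp_force: 0.0
yaw -2.65 turn -0.7 tilt [ 0.    -0.001 -1.   ] at [ 0.4999 -0.0253  0.083 ] overhang 0.014 shift mm [ 1.6 -0.8  1. ] q [ 0.08  0.43 -0.19  2.09  0.13  0.63 -1.81] t 12.85
[ 0.33302676 -0.53750634 -0.23754742]
```

Now push toward (0.528, -0.007, 0.1005), watching the force.

```bash
python3 -m inch '[[0.004,-0.001,-0.002,0],[0.004,-0.002,-0.0025,0],[0.0035,-0.0027,-0.0024,0],[0.0035,-0.0027,-0.0024,0],[0,0,0,0]]'
python3 -m inch '[[0.0035,-0.0027,-0.0024,0],[0.0035,-0.0027,-0.0024,0],[0.0035,-0.0027,-0.0024,0],[0,0,0,0]]'
```

```text
t: 13.35
eef_pos: [0.5162, -0.0157, 0.0927]
tool_rot: [-0.0, 1.0, -0.022, 0.001]
contact_force: [-0.3, -0.8, -0.6]
gripper_width: 0.002
grasp_force: 0.0
t: 13.75
eef_pos: [0.5268, -0.0081, 0.0997]
tool_rot: [-0.0, 1.0, -0.022, 0.001]
contact_force: [0.1, -0.8, -0.4]
gripper_width: 0.003
grasp_force: 0.1
```

```bash
python3 -m inch '[[0.0035,-0.002,-0.0024,0],[0.0035,-0.002,-0.0024,0],[0.0035,-0.003,-0.0024,0],[0,0,0,0]]'
python3 -c "
from station import bot
import cv2
c=bot.read_camera('scene'); cv2.imwrite('s6.png',c['color'][:,:,::-1])"
python3 -m inch '[[-0.005,0.01,0,0],[-0.01,0.01,-0.04,0],[0,0.02,-0.05,0],[0,0.04,-0.01,0],[0,0.04,0,0],[0,0.03,0,0],[0,0,0,0]]'
python3 -c "
from station import bot
import cv2
c=bot.read_camera('scene'); cv2.imwrite('s7.png',c['color'][:,:,::-1])
from sil import *
offcut('s7.png',[40,15,1.1]);go([.5,0,.1],-2)"
```

```text
t: 14.15
eef_pos: [0.5379, -0.0016, 0.1071]
tool_rot: [-0.0, 1.0, -0.022, 0.001]
contact_force: [0.1, 0.4, 0.4]
gripper_width: 0.001
grasp_force: 0.0
t: 14.9
eef_pos: [0.5133, -0.1563, 0.2029]
tool_rot: [0.001, 1.0, -0.027, -0.0]
contact_force: [0.5, -1.5, 0.2]
gripper_width: -0.001
grasp_force: 0.0
s7.png x,y,psi [41.92 27.2   1.43] 82.0 IoU 0.9231459867121565 med ratio 1.3529411764705883 1.0555555555555556
yaw -2.88 turn -0.9 tilt [-0.001 -0.001 -1.   ] at [ 0.5138 -0.1533  0.2027] overhang 0.014 shift mm [ -19.1 -152.8  102.6] q [ 0.29  0.3  -0.15  1.92  0.06  0.92 -1.5 ] t 14.95
```

Offcut now at 82°, centre bed (42,27). Grip it across y.

```bash
python3 -c "
from h import *
t=bed(61,24); go([.5562,t[1],.112],-2);print(t)"; python3 -m inch '[[0.008,-0.038,0,0],[0.009,-0.038,0,0],[0.009,-0.038,0,0],[0.009,-0.038,0,0],[0,-0.02,0,0],[0,0,0,0]]' 0.058 40
python3 -c "
from h import *
t=bed(61,24); go([.5562,t[1],.112],-2)"
```

```text
yaw -2.88 turn -0.9 tilt [-0.001 -0.001 -1.   ] at [ 0.5138 -0.1533  0.2027] overhang 0.014 shift mm [  35.9 -189.5   90.5] q [ 0.29  0.3  -0.15  1.92  0.06  0.92 -1.5 ] t 14.95
[0.55683354 0.03474364 0.08998816]
t: 15.55
eef_pos: [0.5573, 0.0257, 0.2027]
tool_rot: [-0.001, 1.0, -0.018, -0.0]
contact_force: [0.1, -0.4, 0.2]
gripper_width: 0.679
grasp_force: 0.0
yaw -2.11 turn -0.1 tilt [-0.001  0.002 -1.   ] at [0.5573 0.0257 0.2027] overhang 0.014 shift mm [-1.3 -8.8 90.7] q [ 0.03  0.34 -0.22  1.87  0.09  0.94 -1.85] t 15.55
```

```bash
python3 -m inch '[[0,-0.007,0.03,0],[0,0,0.03,0],[0,0,0.02,0],[0,0,0.010,0],[0,0,0,0],[0,0,0,0]]'
python3 -m inch '[[0,0,0.002,0],[0,0,0,0],[0,0,0,0],[0,0,0,0],[0,0,0,0],[0,0,0,0],[0,0,0,0]]' 0.02 40
python3 -m inch '[[0,0,-0.010,0],[0,0,-0.02,0],[0,0,-0.03,0],[0,0,-0.03,0],[0,0,0,0]]'
```

```text
t: 16.15
eef_pos: [0.5584, 0.0271, 0.1136]
tool_rot: [-0.0, 1.0, -0.022, 0.0]
contact_force: [-0.1, -0.2, -0.2]
gripper_width: 0.677
grasp_force: 0.4
t: 16.85
eef_pos: [0.5591, 0.0274, 0.113]
tool_rot: [-0.0, 1.0, -0.023, 0.001]
contact_force: [-3.2, -0.2, 8.2]
gripper_width: 0.523
grasp_force: 38.9
t: 17.35
eef_pos: [0.5612, 0.0276, 0.2063]
tool_rot: [-0.001, 1.0, -0.022, 0.005]
contact_force: [1.4, -0.2, -0.2]
gripper_width: 0.52
grasp_force: 39.7
```

```bash
python3 -m inch '[[-0.03,0.01,0,0],[-0.02,0.035,0,0],[-0.01,0.04,0,0],[-0.01,0.04,0,0],[-0.01,0.04,0,0],[-0.01,0.04,0,0],[-0.01,0.04,0,0],[0,0.04,0,0],[0,0.03,0,0],[0,0.02,0,0],[0,0,0,0]]'
python3 -c "
from h import *
go([.462,-.31,.069],-2)"
```

```text
t: 18.45
eef_pos: [0.4423, -0.3064, 0.2011]
tool_rot: [0.001, 1.0, -0.025, 0.0]
contact_force: [0.6, 0.8, -1.0]
gripper_width: 0.521
grasp_force: 39.8
yaw -2.84 turn -0.8 tilt [ 0.    -0.002 -1.   ] at [ 0.4423 -0.3064  0.2011] overhang 0.014 shift mm [ 19.8   2.7 132.1] q [ 0.53  0.3  -0.05  1.93  0.02  0.91 -1.15] t 18.45
```

```bash
python3 -m inch '[[0.02,0.003,0.03,0],[0,0,0.04,0],[0,0,0.03,0],[0,0,0.02,0],[0,0,0.010,0],[0,0,0,0],[0,0,0,0]]'
python3 -m inch '[[0,0,0,0],[0,0,0,0],[0,0,0,0]]' 0.062
python3 -m inch '[[0,0,-0.03,0],[0,0,-0.04,0],[0,0,-0.04,0],[0,0,-0.04,0],[0,0,0,0]]'
python3 -c "
from h import *
go([.445,.317,.2],146.7)
from station import bot
import cv2
c=bot.read_camera('scene'); cv2.imwrite('s8.png',c['color'][:,:,::-1])
c=bot.read_camera('top'); cv2.imwrite('t8.png',c['color'][:,:,::-1])
u=proj([[.445,-.31,.02]],*[np.load('scene.npz')[k] for k in('m','T')])[0].astype(int);print(u)
"
```

```text
t: 19.15
eef_pos: [0.4639, -0.3067, 0.0718]
tool_rot: [0.0, 1.0, -0.022, 0.001]
contact_force: [0.3, 0.5, -0.5]
gripper_width: 0.517
grasp_force: 39.8
t: 19.45
eef_pos: [0.4636, -0.3072, 0.0718]
tool_rot: [0.0, 1.0, -0.022, 0.001]
contact_force: [0.5, 0.7, -0.3]
gripper_width: 0.723
grasp_force: 0.0
t: 19.95
eef_pos: [0.4662, -0.3086, 0.2272]
tool_rot: [0.003, 1.0, -0.023, 0.005]
contact_force: [-0.2, -0.1, -0.3]
gripper_width: 0.726
grasp_force: 0.0
yaw -2.58 turn -149.3 tilt [ 0.01  -0.005 -1.   ] at [ 0.4662 -0.3086  0.2272] overhang 0.014 shift mm [361.5 511.3  23.7] q [ 0.51  0.3  -0.05  1.86  0.02  0.97 -1.16] t 19.95
[389 297]
```

```bash
python3 -m inch '[[0,0,0,-8.5],[0,0,0,-8.5],[0,0,0,-8.5],[0,0,0,-8.5],[0,0,0,-8.5],[0,0,0,-8.5],[0,0,0,-8.5],[0,0,0,-8.5],[0,0,0,-8.5],[0,0,0,-8.5],[0,0,0,-8.5],[0,0,0,-8.5]]' 0.0854
python3 -m inch '[[0,0,0,-8.5],[0,0,0,-8.5],[0,0,0,-8.5],[0,0,0,-8.5],[0,0,0,-8.5],[0,0,0,-4.8],[0.024,0.034,0,0],[0.024,0.034,0,0],[0.024,0.034,0,0],[0.024,0.034,0,0],[0.024,0.034,0,0],[0.024,0.034,0,0]]'
python3 -c "
from h import *
go([.445,.317,.2],146.7)"
```

```text
t: 21.25
eef_pos: [0.4622, -0.3063, 0.2191]
tool_rot: [-0.002, 0.644, 0.765, -0.0]
contact_force: [-0.4, 0.3, -0.4]
gripper_width: 1.001
grasp_force: 0.0
t: 22.45
eef_pos: [0.4532, -0.0557, 0.2196]
tool_rot: [-0.001, 0.286, 0.958, -0.0]
contact_force: [0.6, -0.5, -0.5]
gripper_width: 0.998
grasp_force: 0.0
yaw 146.74 turn 0.0 tilt [-0.002  0.001 -1.   ] at [ 0.4532 -0.0557  0.2196] overhang 0.014 shift mm [211.5 307.   19.8] q [ 0.6   0.21 -0.68  2.05  0.16  0.94  0.82] t 22.45
```

```bash
python3 -m inch '[[0.024,0.034,0,0],[0.024,0.034,0,0],[0.024,0.034,0,0],[0.024,0.034,0,0],[0.024,0.034,0,0],[0.024,0.034,0,0],[0.024,0.034,0,0],[0.022,0.034,0,0],[0.015,0.025,0,0],[0,0,0,0],[0,0,0,0]]'
python3 -c "
from h import *
go([.445,.317,.03],146.7)"
```

```text
t: 23.55
eef_pos: [0.445, 0.3033, 0.2194]
tool_rot: [-0.001, 0.285, 0.958, -0.001]
contact_force: [-0.0, 0.1, -0.3]
gripper_width: 1.006
grasp_force: 0.0
yaw 146.84 turn 0.1 tilt [-0.003 -0.001 -1.   ] at [0.445  0.3033 0.2194] overhang 0.014 shift mm [  7.2  11.9 189.4] q [-0.06  0.39 -0.81  1.87  0.33  1.02 -0.02] t 23.55
```

```bash
python3 -m inch '[[0.007,0.012,0.04,0],[0,0,0.04,0],[0,0,0.04,0],[0,0,0.03,0],[0,0,0.02,0],[0,0,0.013,0],[0,0,0,0],[0,0,0,0]]'
python3 -c "
from h import *
go([.445,.317,.03],146.7)"
```

```text
t: 24.35
eef_pos: [0.4471, 0.3169, 0.0384]
tool_rot: [0.0, 0.286, 0.958, 0.0]
contact_force: [-0.6, 0.7, 0.8]
gripper_width: 0.996
grasp_force: 0.0
yaw 146.7 turn 0.0 tilt [ 0.  0. -1.] at [0.4471 0.3169 0.0384] overhang 0.014 shift mm [ 1.8 -1.1  8.4] q [-0.23  0.65 -0.64  1.97  0.59  0.71 -0.25] t 24.35
```

```bash
python3 -m inch '[[0.001,0,0.006,0],[0,0,0.002,0],[0,0,0,0],[0,0,0,0],[0,0,0,0],[0,0,0,0],[0,0,0,0],[0,0,0,0]]' 0.04 40
python3 -c "
from h import *
go([.445,.317,.2],146.7)"
python3 -m inch '[[0,0,-0.02,0],[0,0,-0.04,0],[0,0,-0.05,0],[0,0,-0.05,0],[0,0,-0.04,0],[0,0,0,0]]'
python3 -c "
from h import *
from station import bot
import cv2
go([.4,.06,.24],88)
c=bot.read_camera('scene'); cv2.imwrite('s9.png',c['color'][:,:,::-1])
c=bot.read_camera('top'); cv2.imwrite('t9.png',c['color'][:,:,::-1])
im=c['color'].astype(float); r=im[:,:,0]/(im[:,:,1]+1)
x,y=[int(v) for v in proj([[.446,-.31,.01]])[0]]; print(x,y,im[y-15:y+16:5,x-15:x+16:5].astype(int).tolist())
a=cv2.imread('t9.png')[y-30:y+30,x-30:x+30];b=cv2.imread('s9.png')[150:270,255:415]
cv2.imwrite('pics/m9.png',np.hstack([cv2.resize(a,(300,300),interpolation=2),cv2.resize(b,(400,300),interpolation=2)]))"
```

```text
t: 25.15
eef_pos: [0.4463, 0.3183, 0.0305]
tool_rot: [0.0, 0.286, 0.958, 0.0]
contact_force: [0.4, -0.9, 5.7]
gripper_width: 0.666
grasp_force: 43.5
yaw 146.75 turn 0.0 tilt [ 0.001  0.001 -1.   ] at [0.4463 0.3183 0.0305] overhang 0.014 shift mm [   0.3   -1.6 -169.5] q [-0.24  0.66 -0.63  1.98  0.6   0.7  -0.26] t 25.15
t: 25.75
eef_pos: [0.4477, 0.3202, 0.2353]
tool_rot: [0.003, 0.286, 0.958, 0.004]
contact_force: [0.1, -0.2, -0.5]
gripper_width: 0.666
grasp_force: 43.5
yaw 146.74 turn 58.7 tilt [ 0.008  0.005 -1.   ] at [0.4477 0.3202 0.2353] overhang 0.014 shift mm [-261.7  -38.6   -6.4] q [-0.08  0.39 -0.82  1.83  0.33  1.05 -0.04] t 25.75
402 232 [[[188, 182, 181], [201, 195, 193], [200, 192, 189], [200, 193, 192], [201, 194, 193], [199, 192, 192], [177, 170, 168]], [[192, 184, 181], [196, 188, 185], [212, 175, 128], [213, 178, 133], [201, 189, 181], [201, 194, 193], [180, 174, 172]], [[183, 177, 173], [192, 184, 180], [217, 180, 132], [216, 180, 135], [199, 189, 185], [201, 195, 192], [191, 185, 183]], [[179, 171, 167], [189, 177, 170], [221, 183, 136], [209, 173, 132], [200, 193, 190], [201, 195, 194], [194, 188, 186]], [[164, 156, 149], [187, 167, 152], [220, 183, 137], [212, 175, 133], [200, 194, 192], [200, 195, 192], [196, 190, 188]], [[163, 156, 148], [178, 167, 159], [190, 162, 134], [197, 164, 126], [201, 194, 194], [201, 195, 194], [198, 191, 191]], [[172, 160, 151], [199, 192, 191], [199, 194, 192], [201, 196, 195], [201, 197, 196], [200, 194, 194], [197, 192, 191]]]
```

The top view confirms the offcut lies inside the tray. Next, turn the block and carry it to the jig.

```bash
python3 -m inch '[[0,0,0,8.4],[0,0,0,8.4],[0,0,0,8.4],[0,0,0,8.4],[0,0,0,8.4],[0,0,0,8.4],[0,0,0,8.3],[0,0,0,0]]'
python3 -c "
from h import *
go([.5176,.0085,.2],88)"
```

```text
t: 26.65
eef_pos: [0.4449, 0.3169, 0.2276]
tool_rot: [-0.0, 0.719, 0.695, -0.002]
contact_force: [0.4, 0.3, -0.8]
gripper_width: 0.666
grasp_force: 43.4
yaw 87.99 turn -0.0 tilt [-0.003 -0.003 -1.   ] at [0.4449 0.3169 0.2276] overhang 0.014 shift mm [-305.6   83.5   28.2] q [-0.24  0.35 -0.61  1.85  0.23  1.02 -0.98] t 26.65
```

```bash
python3 -m inch '[[-0.03,0.004,0,0],[-0.04,0.008,0,0],[-0.04,0.01,0,0],[-0.04,0.012,0,0],[-0.04,0.012,0,0],[-0.04,0.012,0,0],[-0.04,0.012,0,0],[-0.03,0.012,0,0],[0,0,0.01,0],[0,0,0,0]]'
python3 -c "
from h import *
go([.5176,.0085,.118],88)"
```

```text
t: 27.65
eef_pos: [0.5161, 0.0143, 0.2175]
tool_rot: [-0.002, 0.719, 0.695, -0.002]
contact_force: [-1.1, 1.6, 0.1]
gripper_width: 0.671
grasp_force: 43.4
yaw 88.11 turn 0.1 tilt [-0.005 -0.    -1.   ] at [0.5161 0.0143 0.2175] overhang 0.014 shift mm [-5.7  2.2 99.5] q [ 0.25  0.29 -0.47  1.93  0.16  0.96 -0.33] t 27.65
```

```bash
python3 -m inch '[[-0.006,0.002,0.03,0],[0,0,0.03,0],[0,0,0.02,0],[0,0,0.01,0],[0,0,0.005,0],[0,0,0,0],[0,0,0,0]]'
python3 -c "
from h import *
go([.5176,.0085,.1136],88)"
```

```text
t: 28.35
eef_pos: [0.52, 0.0097, 0.1258]
tool_rot: [0.0, 0.719, 0.695, 0.001]
contact_force: [-0.1, 0.1, -2.0]
gripper_width: 0.668
grasp_force: 43.3
yaw 88.1 turn 0.1 tilt [ 0.001  0.    -1.   ] at [0.52   0.0097 0.1258] overhang 0.014 shift mm [-1.3 -2.4 12.2] q [ 0.22  0.41 -0.44  2.01  0.25  0.77 -0.4 ] t 28.35
```

Step down until the uphill edge touches.

```bash
python3 -m inch '[[0,-0.002,0.004,0],[0,0,0.003,0],[0,0,0.002,0],[0,0,0,0]]'; python3 -m inch '[[0,0,0.002,0],[0,0,0,0]]';  python3 -m inch '[[0,0,0.002,0],[0,0,0,0]]'
```

```text
t: 28.75
eef_pos: [0.5173, 0.0092, 0.1157]
tool_rot: [-0.0, 0.719, 0.695, -0.0]
contact_force: [-0.7, -0.3, -1.1]
gripper_width: 0.671
grasp_force: 43.4
t: 28.95
eef_pos: [0.5174, 0.0093, 0.1137]
tool_rot: [-0.0, 0.719, 0.695, -0.0]
contact_force: [-0.3, 0.6, -1.8]
gripper_width: 0.665
grasp_force: 43.4
t: 29.15
eef_pos: [0.5176, 0.0093, 0.1121]
tool_rot: [0.0, 0.719, 0.695, 0.0]
contact_force: [-1.5, -0.5, 1.9]
gripper_width: 0.667
grasp_force: 43.7
```

```bash
python3 -m inch '[[0,-0.002,0,0],[0,0,0,0]]' 0.063; python3 -m inch '[[0,-0.003,0,0],[0,0,0,0]]' 0.069;  python3 -m inch '[[0,-0.003,0,0],[0,0,0,0]]' 0.076; python3 -m inch '[[0,-0.003,0,0],[0,0,0,0],[0,0,0,0]]' 0.0854
python3 -c "
from h import *
go([.5176,.0085,.1136],88)
from station import bot
import cv2
c=bot.read_camera('scene'); cv2.imwrite('s10.png',c['color'][:,:,::-1])
b=cv2.imread('s10.png')[170:270,270:400]
cv2.imwrite('pics/m10.png',cv2.resize(b,(780,600),interpolation=2))"
```

```text
t: 29.35
eef_pos: [0.5149, 0.0093, 0.1118]
tool_rot: [-0.0, 0.719, 0.695, -0.0]
contact_force: [-0.1, 0.2, -0.5]
gripper_width: 0.736
grasp_force: 0.4
t: 29.55
eef_pos: [0.5121, 0.0095, 0.1119]
tool_rot: [-0.0, 0.719, 0.695, -0.0]
contact_force: [0.3, -0.1, -0.5]
gripper_width: 0.808
grasp_force: 0.0
t: 29.75
eef_pos: [0.5091, 0.0095, 0.1119]
tool_rot: [0.0, 0.719, 0.695, -0.0]
contact_force: [-0.5, 0.3, -0.1]
gripper_width: 0.886
grasp_force: 0.0
t: 30.05
eef_pos: [0.5064, 0.0096, 0.112]
tool_rot: [0.0, 0.719, 0.695, 0.0]
contact_force: [-0.3, 0.1, 0.2]
gripper_width: 1.003
grasp_force: 0.0
yaw 88.05 turn 0.0 tilt [ 0. -0. -1.] at [0.5064 0.0096 0.112 ] overhang 0.014 shift mm [-0.7 11.2 -1.6] q [ 0.21  0.42 -0.43  2.05  0.26  0.73 -0.41] t 30.05
```

View pics/m10.png

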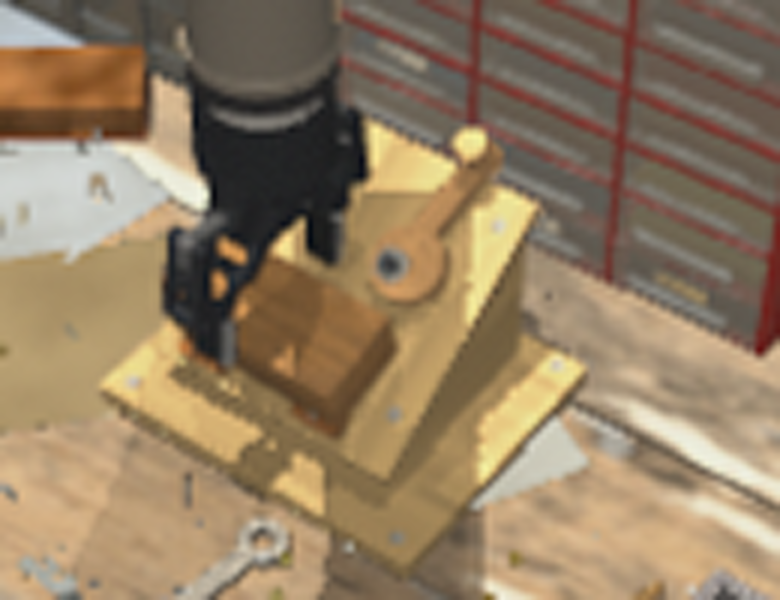

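The block rests tilted on the ledge stops, as planned, with its right end at about (370,370) and its lower edge on the right ledge at (320,415). I'll regrip it at this tilt, lift it slightly and move it uphill.

```bash
python3 -m inch '[[0,0.005,-0.004,0],[0,0,0.004,0],[0,0,0,0]]'; python3 -m inch '[[0,0,0.003,0],[0,0,0,0]]';  python3 -m inch '[[0,0,0.003,0],[0,0,0,0]]'; python3 -m inch '[[0,0,0.003,0],[0,0,0,0]]'
```

```text
t: 30.4
eef_pos: [0.5115, 0.0095, 0.1116]
tool_rot: [-0.0, 0.719, 0.695, -0.0]
contact_force: [-0.0, -1.1, 0.4]
gripper_width: 1.001
grasp_force: 0.0
t: 30.6
eef_pos: [0.5111, 0.0094, 0.1084]
tool_rot: [-0.0, 0.719, 0.695, -0.0]
contact_force: [0.0, -0.3, 0.4]
gripper_width: 1.0
grasp_force: 0.0
t: 30.8
eef_pos: [0.5111, 0.0095, 0.1055]
tool_rot: [-0.0, 0.719, 0.695, -0.0]
contact_force: [-0.2, -0.1, 0.1]
gripper_width: 1.003
grasp_force: 0.0
t: 31.0
eef_pos: [0.5112, 0.0095, 0.1026]
tool_rot: [-0.0, 0.719, 0.695, -0.0]
contact_force: [0.0, -0.2, -1.1]
gripper_width: 1.002
grasp_force: 0.0
```

```bash
python3 -m inch '[[0,0,0,0],[0,0,0,0],[0,0,0,0],[0,0,0,0],[0,0,0,0]]' 0.045 25; python3 -m inch '[[0,0,-0.004,0],[0,0,-0.004,0],[0,0,0,0]]'
```

```text
t: 31.5
eef_pos: [0.5106, 0.0095, 0.1033]
tool_rot: [-0.0, 0.719, 0.695, -0.001]
contact_force: [-4.6, -0.8, 6.4]
gripper_width: 0.711
grasp_force: 25.0
t: 31.8
eef_pos: [0.512, 0.0095, 0.1116]
tool_rot: [0.0, 0.719, 0.695, 0.001]
contact_force: [0.7, 0.3, -1.3]
gripper_width: 0.709
grasp_force: 26.4
```

```bash
python3 -m inch '[[0,0.004,-0.001,0],[0,0.003,0,0],[0,0,0,0]]'; python3 -m inch '[[0,0,0.002,0],[0,0,0,0]]'; python3 -m inch '[[0,0,0.002,0],[0,0,0,0]]'
```

```text
t: 32.1
eef_pos: [0.5191, 0.0093, 0.1119]
tool_rot: [0.0, 0.719, 0.695, 0.0]
contact_force: [-0.1, -0.1, -0.7]
gripper_width: 0.709
grasp_force: 26.4
t: 32.3
eef_pos: [0.5181, 0.0093, 0.1095]
tool_rot: [-0.0, 0.719, 0.695, -0.0]
contact_force: [0.2, -0.7, -1.5]
gripper_width: 0.706
grasp_force: 26.4
t: 32.5
eef_pos: [0.5184, 0.0092, 0.1085]
tool_rot: [0.0, 0.719, 0.695, -0.0]
contact_force: [-3.6, -0.4, 7.4]
gripper_width: 0.707
grasp_force: 28.6
```

```bash
python3 -m inch '[[0,-0.002,0,0],[0,0,0,0]]' 0.067; python3 -m inch '[[0,-0.004,0,0],[0,-0.003,0,0],[0,0,0,0],[0,0,0,0]]' 0.0854; python3 -m inch '[[0,0,-0.02,0],[0,0,-0.04,0],[0,0,-0.04,0],[-0.04,0,0,0],[-0.04,0,0,0],[-0.04,0,0,0],[-0.04,0,0,0],[0,0,0,0]]' 0
cat > blk.py <<'E'
import sys;from sil import *
from station import bot
fn=sys.argv[1]
c=bot.read_camera('scene'); cv2.imwrite(fn,c['color'][:,:,::-1])
c=bot.read_camera('top'); cv2.imwrite(fn.replace('s','t'),c['color'][:,:,::-1])
offcut(fn,[29,-3,0.0],(.058,.110,.038))
b=cv2.imread(fn)[170:270,270:400]; g=cv2.imread(fn.replace('s','t'))[165:240,275:350]
cv2.imwrite('pics/'+fn,np.hstack([cv2.resize(g,(400,400),interpolation=2),cv2.resize(b[:,15:115],(400,400),interpolation=2)]))
E
python3 blk.py s11.png
```

```text
t: 32.7
eef_pos: [0.5162, 0.0094, 0.1079]
tool_rot: [-0.0, 0.719, 0.695, -0.0]
contact_force: [-0.4, -0.5, -0.0]
gripper_width: 0.788
grasp_force: 0.0
t: 33.1
eef_pos: [0.5094, 0.0095, 0.1079]
tool_rot: [0.0, 0.719, 0.695, -0.0]
contact_force: [-0.4, -0.1, -0.1]
gripper_width: 0.999
grasp_force: 0.0
t: 33.9
eef_pos: [0.503, -0.1571, 0.2077]
tool_rot: [0.001, 0.722, 0.692, -0.001]
contact_force: [-0.5, -0.6, -1.2]
gripper_width: -0.002
grasp_force: 0.0
s11.png x,y,psi [31.71 -0.47 -0.05] -2.9 IoU 0.902766476810415 med ratio 1.3592814371257484 1.054945054945055
```

```bash
cat > pit.py <<'E'
import sys,sil;from sil import *
def hm(x,y,psi,dims,pitch):
    c=np.array([[a,b,e] for a in(-1,0) for b in(-.5,.5) for e in(0,1)])*dims*1e3  # pivot: uphill bottom edge
    X=np.c_[c[:,0]*np.cos(pitch)+0*c[:,0]+c[:,2]*np.sin(pitch),c[:,1],-c[:,0]*np.sin(pitch)+c[:,2]*np.cos(pitch)]
    s,co=np.sin(psi),np.cos(psi); X=np.c_[X[:,0]*co-X[:,1]*s+x,X[:,0]*s+X[:,1]*co+y,X[:,2]]
    u=(proj(np.array([bed(*p) for p in X]),S["m"],S["T"])-(270,160)+.5)*4
    m=np.zeros((520,520),np.uint8);cv2.fillConvexPoly(m,cv2.convexHull(np.round(u).astype(np.int32)),1);return m
def fit(fn):
    im=cv2.resize(cv2.imread(fn)[160:290,270:400],None,fx=4,fy=4,interpolation=2).astype(float)
    D=(.058,.11,.038); M=(im[:,:,2]/(im[:,:,1]+1)>1.27).astype(np.uint8)*cv2.dilate(hm(58,0,0,D,0),np.ones((41,41)))
    ex=np.zeros_like(M)
    for q in((-8,40,.028,.016,.016),(-8,-40,.028,.016,.016),(27,65,.02,.036,.034)): ex|=hullmask(q[0],q[1],0,(q[3],q[2],q[4]))
    ex|=cv2.dilate(hullmask(88,-43,0,(.044,.044,.018)),np.ones((5,5)))
    w=1-ex
    for pd in(0,4,8,12,16):
        f=lambda p:-((hm(*p,D,np.radians(pd))&M&w).sum()/(1+((hm(*p,D,np.radians(pd))|M)&w).sum()))
        b=min((minimize(f,x0,method="Nelder-Mead",options=dict(initial_simplex=np.array([x0]*4)+np.array([[0,0,0],[5,0,0],[0,5,0],[0,0,.1]]))) for x0 in([58,0,0],[62,-2,-.05])),key=lambda r:r.fun)
        print(fn,pd,b.x.round(2),round(-b.fun,4))
fit(sys.argv[1])
E
python3 pit.py s11.png
```

```text
s11.png 0 [ 6.129e+01 -1.000e-01 -4.000e-02] 0.9238
s11.png 4 [ 5.932e+01  1.400e-01 -2.000e-02] 0.9459
s11.png 8 [ 5.768e+01 -1.050e+00 -2.000e-02] 0.9541
s11.png 12 [ 5.555e+01 -1.630e+00 -2.000e-02] 0.946
s11.png 16 [ 5.333e+01 -2.930e+00 -2.000e-02] 0.9369
```

Silhouette leaves the pitch ambiguous (0–8°), so I'll press down on the lower part of the top face. That both seats the block and measures it.

```bash
python3 -c "
from h import *
go([.4845,.010,.125],88)"; python3 -m inch '[[0.04,0,0,0],[0.04,-0.008,0,0],[0.045,-0.01,0,0],[0.042,0,0,0],[0,0,0.03,0],[0,0,0.03,0],[0,0,0.018,0],[0,0,0,0],[0,0,0,0]]'
python3 -c "
from h import *
go([.4845,.010,.125],88)"
```

```text
yaw 87.91 turn -0.1 tilt [-0.  0. -1.] at [ 0.5039 -0.1511  0.2078] overhang 0.014 shift mm [160.4 -25.   82.9] q [ 0.5   0.3  -0.39  1.93  0.14  0.94  0.  ] t 34.0
t: 34.9
eef_pos: [0.4917, 0.0185, 0.1303]
tool_rot: [-0.0, 0.718, 0.696, 0.0]
contact_force: [0.3, 1.4, -0.0]
gripper_width: 0.001
grasp_force: 0.0
yaw 88.17 turn 0.2 tilt [-0.     0.001 -1.   ] at [0.4917 0.0185 0.1303] overhang 0.014 shift mm [-8.8 -6.9  5.3] q [ 0.22  0.37 -0.46  2.06  0.24  0.76 -0.42] t 34.9
```

```bash
python3 -m inch '[[-0.006,-0.006,0.005,0],[0,0,0.003,0],[0,0,0,0]]';for i in 1; do python3 -m inch '[[0,0,0.003,0],[0,0,0,0]]'; python3 -m inch '[[0,0,0.003,0],[0,0,0,0]]'; python3 -m inch '[[0,0,0.003,0],[0,0,0,0]]'; done
```

```text
t: 35.2
eef_pos: [0.4853, 0.011, 0.1221]
tool_rot: [0.0, 0.719, 0.695, 0.0]
contact_force: [-0.1, -0.0, 0.2]
gripper_width: -0.003
grasp_force: 0.0
t: 35.4
eef_pos: [0.4861, 0.0114, 0.1195]
tool_rot: [0.001, 0.719, 0.695, 0.0]
contact_force: [-1.6, -0.9, 6.4]
gripper_width: -0.002
grasp_force: 2.8
t: 35.6
eef_pos: [0.4865, 0.0114, 0.1186]
tool_rot: [0.001, 0.719, 0.695, 0.0]
contact_force: [-9.4, -1.6, 30.2]
gripper_width: -0.003
grasp_force: 15.9
t: 35.8
eef_pos: [0.4868, 0.0114, 0.118]
tool_rot: [0.002, 0.719, 0.695, -0.0]
contact_force: [-18.6, -2.2, 58.7]
gripper_width: -0.002
grasp_force: 30.7
```

It is about 8 mm high at mid-length, so the right end is probably still on its ledge. I'll nudge that side uphill through the gap with the closed fingers.

```bash
python3 -m inch '[[0,0,-0.02,0],[-0.005,-0.03,-0.01,0],[-0.005,-0.01,0,0],[0,0,0.03,0],[0,0,0.02,0],[0,0,0,0],[0,0,0,0]]'
python3 -c "
from h import *
go([.456,.0005,.089],88)"
```

```text
t: 36.5
eef_pos: [0.4451, 0.0028, 0.0927]
tool_rot: [-0.0, 0.719, 0.695, -0.0]
contact_force: [0.6, 0.4, -0.3]
gripper_width: 0.002
grasp_force: 0.0
yaw 88.06 turn 0.1 tilt [-0.001  0.    -1.   ] at [0.4451 0.0028 0.0927] overhang 0.014 shift mm [-1.9 11.   3.7] q [ 0.24  0.37 -0.45  2.19  0.27  0.63 -0.44] t 36.5
```

```bash
python3 -m inch '[[-0.002,0.005,0.004,0],[0,0.006,0,0],[0,0.004,0,0],[0,0,0,0]]'; python3 -m inch '[[0,0.003,0,0],[0,0,0,0]]';python3 -m inch '[[0,0.002,0,0],[0,0,0,0]]';python3 -m inch '[[0,0.002,0,0],[0,0,0,0]]'
```

```text
t: 36.9
eef_pos: [0.4614, 0.0003, 0.0894]
tool_rot: [0.0, 0.719, 0.695, 0.001]
contact_force: [1.2, -1.0, -0.9]
gripper_width: -0.003
grasp_force: 0.0
t: 37.1
eef_pos: [0.4635, 0.0002, 0.0891]
tool_rot: [0.0, 0.719, 0.695, 0.0]
contact_force: [0.4, 0.1, 0.3]
gripper_width: 0.0
grasp_force: 0.0
t: 37.3
eef_pos: [0.4653, 0.0001, 0.089]
tool_rot: [0.0, 0.719, 0.695, 0.0]
contact_force: [0.4, -0.1, 1.1]
gripper_width: 0.002
grasp_force: 0.0
t: 37.5
eef_pos: [0.4674, 0.0, 0.089]
tool_rot: [0.0, 0.719, 0.695, 0.0]
contact_force: [-0.5, 0.4, -0.0]
gripper_width: 0.001
grasp_force: 0.0
```

```bash
for i in 1; do python3 -m inch '[[0,0.002,0,0],[0,0,0,0]]';python3 -m inch '[[0,0.002,0,0],[0,0,0,0]]';python3 -m inch '[[0,0.002,0,0],[0,0,0,0]]';python3 -m inch '[[0,0.002,0,0],[0,0,0,0]]'; done | grep -E "eef|contact"
```

```text
eef_pos: [0.4694, -0.0, 0.0889]
contact_force: [0.4, -1.3, 0.4]
eef_pos: [0.471, -0.0002, 0.0888]
contact_force: [0.2, -1.1, 0.3]
eef_pos: [0.4713, -0.0002, 0.0886]
contact_force: [-6.5, 0.0, 5.2]
eef_pos: [0.4715, -0.0003, 0.0883]
contact_force: [-10.4, 0.2, 9.3]
```

```bash
python3 -m inch '[[0,-0.02,0,0],[0,-0.02,-0.03,0],[0,0,-0.04,0],[-0.045,0,-0.04,0],[-0.045,0,0,0],[-0.045,0,0,0],[-0.04,0,0,0],[0,0,0,0]]' | grep eef
python3 blk.py s12.png; python3 pit.py s12.png; python3 -c "
import cv2,numpy as np
g=cv2.imread('t12.png')[175:235,280:340];b=cv2.imread('s12.png')[185:250,285:350]
cv2.imwrite('pics/last.png',np.hstack([cv2.resize(g,(300,300),interpolation=2),cv2.resize(b,(500,500),interpolation=2)[:, :]][1:] and [np.vstack([cv2.resize(g,(300,300),interpolation=2),np.zeros((200,300,3),np.uint8)]),cv2.resize(b,(500,500),interpolation=2)]))"
```

```text
eef_pos: [0.4287, -0.172, 0.1922]
s12.png x,y,psi [ 3.202e+01 -2.000e-02 -4.000e-02] -2.1 IoU 0.9172963461339406 med ratio 1.3532934131736527 1.0547945205479452
s12.png 0 [ 6.1e+01  3.1e-01 -4.0e-02] 0.9263
s12.png 4 [ 5.88e+01 -7.00e-02 -1.00e-02] 0.9457
s12.png 8 [ 5.797e+01 -1.550e+00 -2.000e-02] 0.9526
s12.png 12 [ 5.619e+01 -2.880e+00 -4.000e-02] 0.9446
s12.png 16 [ 5.289e+01 -2.270e+00 -1.000e-02] 0.9387
```

View pics/last.png

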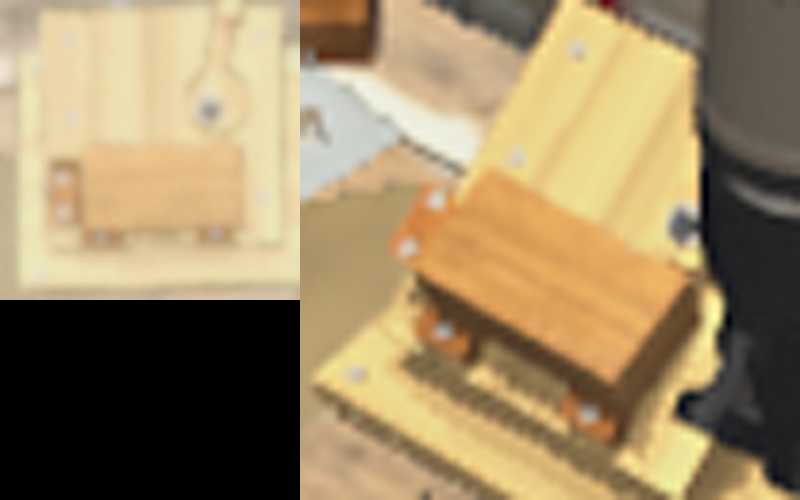

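The view shows the block behind both ledges, whose screws are visible at (443,330) and (590,412), with its left end at the end stop. I'll check flatness numerically from the corners.

```bash
python3 -c "
from h import *
S=np.load('scene.npz')
top=np.array([(83,146),(242,146),(242,228),(83,228)]); tm=(top+.5)/5-.5+[280,175]
k=500/65; sc=np.array([(492-300,172),(695-300,278),(617-300,385),(415-300,262)]); sm=(sc+.5)/k-.5+[285,185]
def tri(u,v): # triangulate by lsq
    return least_squares(lambda X:np.r_[proj(X)[0]-u,proj(X,S['m'],S['T'])[0]-v],[.52,0,.1])
B=np.load('B.npy')
for n,u,v in zip('UL UR DR DL'.split(),tm,sm):
    r=tri(u,v); print(n,'bed',((r.x-B[:3,3])@B[:3,:3]*1e3).round(1),r.fun.round(1))
for P in((58,55,38),(58,-55,38),(0,-55,38),(0,55,38)):print(P,proj(bed(*P))[0].round(1),proj(bed(*P),S['m'],S['T'])[0].round(1))
print(tm.round(1),sm.round(1))
print('ledge scr',proj(bed(-8,40,16),S['m'],S['T']),((143+.5)/k-.5+285,(330.5)/k-.5+185),proj(bed(-8,-40,16),S['m'],S['T']),((290.5)/k-.5+285,(412.5)/k-.5+185))
"

```

```text
UL bed [61.8 50.2 28.9] [ 0.2 -0.3 -0.4  0.2]
UR bed [ 61.6 -59.7  34. ] [ 0.5 -0.7 -0.8  0.3]
DR bed [  6.7 -58.2  46.8] [ 0.5 -0.7 -0.7  0.3]
DL bed [10.5 51.  50. ] [ 0.4 -0.6 -0.6  0.3]
(58, 55, 38) [295.  205.3] [306.4 206.8]
(58, -55, 38) [327.2 204.5] [333.  221.1]
(0, -55, 38) [327.5 220.5] [324.2 236.8]
(0, 55, 38) [295.6 221.4] [297.9 221.9]
[[296.2 203.8]
 [328.  203.8]
 [328.  220.2]
 [296.2 220.2]] [[309.5 206.9]
 [335.9 220.7]
 [325.8 234.6]
 [299.5 218.6]]
ledge scr [[302.85789918 227.41524165]] (303.155, 227.465) [[321.76673801 238.17820941]] (322.265, 238.125)
```

Triangulation shows the block still pitched about 17° on the ledges, missing by 1–3 mm. I'll regrip it, move it up about 4 mm and release quickly so it can't slide back.

```bash
python3 -c "
from h import *
go([.5135,.0095,.19],88)"; python3 -m inch '[[0.03,0.015,0,0],[0.04,0.02,0,0],[0.04,0.02,0,0],[0.04,0.02,0,0],[0.022,0,0,0],[0,0,0,0],[0,0,0,0]]' 0.0854 | grep eef
python3 -c "
from h import *
go([.5135,.0095,.1045],88)"
```

```text
yaw 87.91 turn -0.1 tilt [ 0.  0. -1.] at [ 0.4294 -0.1669  0.1921] overhang 0.014 shift mm [179.2  77.9   2.2] q [ 0.58  0.22 -0.39  2.08  0.11  0.86  0.09] t 39.2
eef_pos: [0.5098, 0.0047, 0.192]
yaw 88.24 turn 0.2 tilt [-0.  0. -1.] at [0.5098 0.0047 0.192 ] overhang 0.014 shift mm [ 4.9  3.5 87.5] q [ 0.27  0.31 -0.48  1.97  0.18  0.9  -0.33] t 39.9
```

```bash
python3 -m inch '[[0.005,0.0035,0.03,0],[0,0,0.03,0],[0,0,0.015,0],[0,0,0.008,0],[0,0,0.003,0],[0,0,0,0]]' | grep -E "eef|cont"
python3 -m inch '[[0,0,0,0],[0,0,0,0]]' | grep -E "eef|cont"
python3 -m inch '[[0,0,0,0],[0,0,0,0],[0,0,0,0],[0,0,0,0],[0,0,0,0]]' 0.045 30;  python3 -m inch '[[0,0,-0.004,0],[0,0,0,0]]'
```

```text
eef_pos: [0.5141, 0.0076, 0.1064]
contact_force: [-0.0, -0.4, -0.2]
eef_pos: [0.5145, 0.008, 0.107]
contact_force: [-0.2, 0.5, 0.6]
t: 41.2
eef_pos: [0.5139, 0.008, 0.107]
tool_rot: [0.0, 0.719, 0.695, -0.0]
contact_force: [-3.1, 0.0, 8.4]
gripper_width: 0.705
grasp_force: 30.1
t: 41.4
eef_pos: [0.5142, 0.008, 0.1106]
tool_rot: [0.0, 0.719, 0.695, 0.0]
contact_force: [0.5, 0.0, -1.0]
gripper_width: 0.699
grasp_force: 31.5
```

```bash
python3 -m inch '[[0.001,0.003,-0.003,0],[0.001,0.002,0,0],[0,0,0,0]]' | grep -E "eef|cont"
python3 -m inch '[[0,0,0.002,0],[0,0,0,0]]' | grep -E "eef|cont"; python3 -m inch '[[0,0,0.0015,0],[0,0,0,0]]' | grep -E "eef|cont"
```

```text
eef_pos: [0.5194, 0.0101, 0.1132]
contact_force: [-0.4, 0.2, -0.5]
eef_pos: [0.5186, 0.0098, 0.1107]
contact_force: [-0.2, 0.0, -1.3]
eef_pos: [0.5188, 0.0099, 0.1102]
contact_force: [-3.4, -0.9, 7.3]
```

```bash
python3 -m inch '[[0,0,0.001,0],[0,0,0,0]]' | grep -E "eef|cont"
```

```text
eef_pos: [0.5188, 0.0099, 0.11]
contact_force: [-6.0, -0.6, 15.3]
```

```bash
python3 -m inch '[[0,0,-0.0015,0]]' | grep -E "eef|cont"; python3 -m inch '[[0,0,0,0],[0,0,0,0],[0,0,0,0],[0,0,0,0]]' 0.0854; python3 -m inch '[[0,0,-0.03,0],[0,0,-0.04,0],[0,0,-0.03,0],[-0.04,0,0,0],[-0.04,0,0,0],[-0.04,0,0,0],[-0.04,0,0,0],[0,0,0,0]]' 0 | grep eef
python3 pit.py s12.png >/dev/null; python3 blk.py s13.png;python3 pit.py s13.png
```

```text
eef_pos: [0.5188, 0.0098, 0.1107]
contact_force: [0.6, -0.6, -1.6]
t: 42.8
eef_pos: [0.519, 0.0099, 0.11]
tool_rot: [-0.0, 0.719, 0.695, -0.0]
contact_force: [-1.1, 0.1, 0.9]
gripper_width: 0.999
grasp_force: 0.0
eef_pos: [0.5124, -0.1569, 0.2097]
s13.png x,y,psi [28.7  -0.33  0.  ] 0.0 IoU 0.9445587439090417 med ratio 1.373015873015873 1.0555555555555556
s13.png 0 [57.41 -0.52 -0.  ] 0.9629
s13.png 4 [55.37 -1.06  0.  ] 0.9481
s13.png 8 [ 5.246e+01 -2.940e+00 -1.000e-02] 0.9306
s13.png 12 [50.04 -3.13  0.  ] 0.9161
s13.png 16 [50.1  -1.21  0.06] 0.8923
```

The block is now flat and square at the ledges (x 57.4, psi 0). I'll push its right end left until it meets the end stop.

```bash
python3 -c "
from h import *
go([.5185,-.070,.092],88)"; python3 -m inch '[[0.04,0,0.02,0],[0.04,0.002,0.03,0],[0,0,0.03,0],[0,0,0.02,0],[0,0,0.015,0],[0,0,0,0],[0,0,0,0]]' | grep -E "eef|cont"
python3 -c "
from h import *
go([.5185,-.070,.092],88)"
```

```text
yaw 87.91 turn -0.1 tilt [-0.  0. -1.] at [ 0.5132 -0.1508  0.2099] overhang 0.014 shift mm [ 80.9   2.5 117.9] q [ 0.51  0.32 -0.41  1.9   0.15  0.95 -0.01] t 43.7
eef_pos: [0.5184, -0.0688, 0.0955]
contact_force: [0.3, -0.4, 0.2]
yaw 88.16 turn 0.2 tilt [-0.     0.001 -1.   ] at [ 0.5184 -0.0688  0.0955] overhang 0.014 shift mm [-1.2  0.2  3.5] q [ 0.34  0.46 -0.4   2.02  0.27  0.71 -0.26] t 44.4
```

```bash
(python3 -m inch '[[0.004,0,0.003,0],[0.004,0,0,0],[0.002,0,0,0],[0,0,0,0]]'; python3 -m inch '[[0.003,0,0,0],[0.002,0,0,0],[0,0,0,0]]'; python3 -m inch '[[0.003,0,0,0],[0,0,0,0]]';python3 -m inch '[[0.002,0,0,0],[0,0,0,0]]') | grep -E "eef|cont"
```

```text
eef_pos: [0.5189, -0.0596, 0.0926]
contact_force: [-0.1, -0.9, -0.3]
eef_pos: [0.5188, -0.0559, 0.0924]
contact_force: [-1.7, -2.6, 2.9]
eef_pos: [0.5188, -0.0559, 0.0924]
contact_force: [-1.1, -11.1, 4.1]
eef_pos: [0.5188, -0.0558, 0.0924]
contact_force: [-1.0, -15.4, 4.5]
```

Home at the end stop (15 N with no movement). Next, the lever: work out waypoints for pushing the grip round.

```bash
python3 -m inch '[[-0.01,0,0,0],[0,0,-0.04,0],[0,0,-0.05,0],[0,0,-0.05,0],[0,0,-0.02,0],[0,0,0,0]]' | grep eef
cat > lev.py <<'E'
from h import *
def wp(th,h=25,d=.021):
    t=np.radians(th); g=(82.7+78*np.cos(t),-38+78*np.sin(t)); a=bed(*g,h)
    tv=bed(np.sin(t)*1e3,-np.cos(t)*1e3)-bed(0,0); tv[2]=0; tv/=np.linalg.norm(tv)
    p=a-tv*d; p[2]=a[2]-.004+.014; return p
E
python3 -c "
from lev import *
Y=np.radians(88);X=np.array([np.cos(Y),np.sin(Y)]);W=np.array([np.sin(Y),-np.cos(Y)])
o=None
for th in(-8,-14,-20,-26,-32,-38,-44,-50,-56,-62,-68,-72,-76,-80):
    p=wp(th)
    if o is not None: e=p-o; print(th,p.round(4),'tool mm',(1e3*np.array([e[:2]@X,e[:2]@W,-e[2]])).round(1))
    o=p
go(wp(-8,d=.030)+[0,0,.04],88)"
```

```text
eef_pos: [0.5207, -0.0595, 0.2558]
-14 [ 0.6248 -0.0274  0.1763] tool mm [-8.3  0.6  0.9]
-20 [ 0.6244 -0.0357  0.175 ] tool mm [-8.3 -0.1  1.4]
-26 [ 0.6234 -0.0438  0.1731] tool mm [-8.1 -0.8  1.8]
-32 [ 0.6217 -0.0517  0.1709] tool mm [-8.  -1.4  2.3]
-38 [ 0.6194 -0.0593  0.1682] tool mm [-7.7 -2.   2.7]
-44 [ 0.6165 -0.0666  0.1651] tool mm [-7.4 -2.6  3.1]
-50 [ 0.6131 -0.0736  0.1617] tool mm [-7.  -3.2  3.4]
-56 [ 0.6091 -0.08    0.1579] tool mm [-6.6 -3.7  3.7]
-62 [ 0.6046 -0.086   0.1539] tool mm [-6.2 -4.3  4. ]
-68 [ 0.5996 -0.0915  0.1497] tool mm [-5.6 -4.8  4.2]
-72 [ 0.596  -0.0948  0.1467] tool mm [-3.4 -3.5  2.9]
-76 [ 0.5922 -0.0978  0.1437] tool mm [-3.2 -3.7  3. ]
-80 [ 0.5882 -0.1006  0.1407] tool mm [-2.9 -3.9  3.1]
yaw 88.08 turn 0.1 tilt [ 0.007  0.    -1.   ] at [ 0.5207 -0.0595  0.2558] overhang 0.014 shift mm [ 52.9 103.   39.3] q [ 0.39  0.25 -0.46  1.88  0.13  1.03 -0.16] t 46.1
```

```bash
python3 -m inch '[[0.02,0.02,0,0],[0.02,0.035,0,0],[0.017,0.03,0,0],[0,0.018,0,0],[0,0,0.02,0],[0,0,0.02,0],[0,0,0,0],[0,0,0,0]]' | grep -E "eef|cont"
python3 -c "
from lev import *
go(wp(-8,d=.034),88)"
```

```text
eef_pos: [0.6228, -0.0064, 0.2112]
contact_force: [-0.2, 1.0, -0.0]
yaw 88.08 turn 0.1 tilt [-0.002  0.001 -1.   ] at [ 0.6228 -0.0064  0.2112] overhang 0.014 shift mm [ 0.2  3.6 33.9] q [ 0.25  0.46 -0.45  1.69  0.23  1.04 -0.31] t 46.9
```

```bash
(python3 -m inch '[[0,0.003,0.015,0],[0,0,0.015,0],[0,0,0.004,0],[0,0,0,0]]'; python3 -m inch '[[-0.006,0,0,0],[-0.007,0,0,0],[-0.0083,0.0006,0.0009,0],[-0.0083,-0.0001,0.0014,0],[0,0,0,0]]') | grep -E "eef|cont"
python3 -c "
from lev import *
go(wp(-20),88)"
```

```text
eef_pos: [0.6257, -0.007, 0.1769]
contact_force: [-0.4, -0.1, 1.2]
eef_pos: [0.626, -0.0383, 0.1759]
contact_force: [-0.2, -1.4, -0.2]
yaw 87.92 turn -0.1 tilt [ 0.    -0.001 -1.   ] at [ 0.626  -0.0383  0.1759] overhang 0.014 shift mm [ 2.6 -1.6  1. ] q [ 0.28  0.51 -0.43  1.72  0.25  0.97 -0.28] t 47.8
```

```bash
(python3 -m inch '[[-0.0055,-0.002,0.0026,0],[-0.008,-0.0014,0.0023,0],[-0.0077,-0.002,0.0027,0],[-0.0074,-0.0026,0.0031,0]]'; python3 -m inch '[[-0.007,-0.0032,0.0034,0],[-0.0066,-0.0037,0.0037,0],[-0.0062,-0.0043,0.004,0],[0,0,0,0]]') | grep -E "eef|cont"
python3 -c "
from lev import *
go(wp(-62),88)"
```

```text
eef_pos: [0.6165, -0.0652, 0.1648]
contact_force: [-1.1, 3.4, 2.0]
eef_pos: [0.6042, -0.0861, 0.1533]
contact_force: [0.8, -0.2, -0.7]
yaw 87.95 turn -0.1 tilt [-0.001 -0.001 -1.   ] at [ 0.6042 -0.0861  0.1533] overhang 0.014 shift mm [ 0.1  0.4 -0.7] q [ 0.36  0.51 -0.42  1.78  0.25  0.92 -0.21] t 48.6
```

```bash
(python3 -m inch '[[-0.0056,-0.0048,0.0042,0],[-0.0034,-0.0035,0.0029,0]]'; python3 -m inch '[[-0.0032,-0.0037,0.003,0]]';  python3 -m inch '[[-0.0029,-0.0039,0.0031,0]]'; python3 -m inch '[[-0.001,-0.004,0.0025,0]]') | grep -E "eef|cont"
python3 -c "
from h import *
S=np.load('scene.npz')
from station import bot
import cv2
c=bot.read_camera('top');cv2.imwrite('t14.png',c['color'][:,:,::-1]);c=bot.read_camera('scene');cv2.imwrite('s14.png',c['color'][:,:,::-1])"
```

```text
eef_pos: [0.5969, -0.0924, 0.1471]
contact_force: [3.1, 7.0, 7.3]
eef_pos: [0.5951, -0.0935, 0.1456]
contact_force: [5.0, 10.5, 13.4]
eef_pos: [0.5934, -0.0945, 0.1443]
contact_force: [6.1, 13.3, 19.9]
eef_pos: [0.5921, -0.0948, 0.1435]
contact_force: [10.3, 11.9, 22.8]
```

```bash
(python3 -m inch '[[0.003,0,-0.006,0],[0,0,0,0]]'; python3 -m inch '[[0,-0.003,0,0],[0,0,0,0]]';  python3 -m inch '[[0,-0.003,0,0],[0,0,0,0]]') | grep -E "eef|cont"
python3 - <<'E'
# where is the grip's pale top? scene image: bright pale blob near predicted arc
from h import *
import cv2
S=np.load('scene.npz'); im=cv2.imread('s14.png')
for th in range(-50,-92,-6):
    t=np.radians(th);p=bed(82.7+78*np.cos(t),-38+78*np.sin(t),40)
    u=proj(p,S['m'],S['T'])[0]; v=proj(p)[0]; it=cv2.imread('t14.png')
    print(th,u.round(1),im[int(u[1]+.5),int(u[0]+.5)][::-1],v.round(1),it[int(v[1]+.5),int(v[0]+.5)][::-1])
E
```

```text
eef_pos: [0.5899, -0.0942, 0.1474]
contact_force: [8.7, 6.2, 5.4]
eef_pos: [0.5891, -0.0942, 0.1476]
contact_force: [15.5, 5.2, 1.4]
eef_pos: [0.5878, -0.0937, 0.1482]
contact_force: [18.5, 6.4, 1.3]
-50 [355.  206.3] [33 34 34] [339.5 183.1] [80 68 59]
-56 [355.3 208.7] [32 33 34] [341.  184.9] [83 71 61]
-62 [355.3 211.2] [28 30 30] [342.2 186.9] [102  95  89]
-68 [355.1 213.7] [53 46 39] [343.3 189. ] [105  98  92]
-74 [354.6 216.2] [166 125  81] [344.1 191.1] [105  99  90]
-80 [353.9 218.6] [159 120  79] [344.6 193.4] [106  93  84]
-86 [352.9 221. ] [105  84  57] [344.9 195.7] [187 185 179]
```

```bash
(python3 -m inch '[[0,-0.003,0,0],[0,0,0,0]]'; python3 -m inch '[[0,-0.002,0,0],[0,0,0,0],[0,0,0,0]]') | grep -E "eef|cont"
python3 -m inch '[[0,0.012,0,0],[0,0.01,-0.03,0],[0,0,-0.05,0],[-0.04,-0.03,0,0],[-0.04,-0.04,0,0],[-0.04,-0.04,0,0],[0,0,0,0]]' | grep -E "eef|cont"
cat > chk.py <<'E'
import sys
from lev import *
from station import bot
import cv2
S=np.load('scene.npz'); fn=sys.argv[1]
c=bot.read_camera('scene');im=c['color'].copy();cv2.imwrite(fn,im[:,:,::-1]);it=bot.read_camera('top')['color'];cv2.imwrite(fn.replace('s','t'),it[:,:,::-1])
# lever-top silhouette: arm polygon on h=18 + grip top disc, mean R/G & brightness contrast
def poly(th):
    t=np.radians(th);u=np.array([np.cos(t),np.sin(t)]);n=np.array([-u[1],u[0]]);pv=np.array([82.7,-38])
    return np.array([bed(*(pv+u*a+n*b),18) for a,b in((30,7),(66,7),(66,-7),(30,-7))])
for th in range(-50,-101,-5):
    o=[]
    for I,kw in((im,dict(K=S['m'],T=S['T'])),(it,{})):
        k=8;m=np.zeros((400,640),np.uint8);big=np.zeros((3200,5120),np.uint8)
        cv2.fillConvexPoly(big,np.round((proj(poly(th),**kw)+.5)*k).astype(np.int32),255);m=cv2.resize(big,(640,400),interpolation=cv2.INTER_AREA)/255.
        o.append(((I*m[...,None]).sum((0,1))/m.sum()).round(0)); 
        t=np.radians(th);g=proj(bed(82.7+78*np.cos(t),-38+78*np.sin(t),40),**kw)[0];o.append(I[int(g[1]+.5),int(g[0]+.5)])
    print(th,*[x.tolist() for x in o])
E
python3 chk.py s15.png; python3 pit.py s15.png
```

```text
eef_pos: [0.5862, -0.093, 0.1489]
contact_force: [22.7, 7.1, 2.1]
eef_pos: [0.5854, -0.0925, 0.1493]
contact_force: [23.7, 8.4, 1.5]
eef_pos: [0.4848, -0.2114, 0.2234]
contact_force: [-0.1, -0.3, 0.1]
-50 [233.0, 223.0, 150.0] [235, 220, 144] [230.0, 218.0, 173.0] [194, 181, 153]
-55 [234.0, 221.0, 146.0] [237, 221, 144] [227.0, 214.0, 170.0] [229, 220, 178]
-60 [232.0, 217.0, 142.0] [229, 207, 137] [225.0, 211.0, 167.0] [217, 207, 163]
-65 [231.0, 212.0, 138.0] [132, 106, 70] [225.0, 209.0, 164.0] [204, 180, 138]
-70 [231.0, 207.0, 134.0] [241, 233, 153] [227.0, 208.0, 163.0] [229, 217, 169]
-75 [228.0, 196.0, 126.0] [236, 225, 147] [227.0, 206.0, 160.0] [236, 224, 177]
-80 [197.0, 164.0, 106.0] [207, 167, 106] [221.0, 199.0, 154.0] [226, 212, 176]
-85 [170.0, 137.0, 90.0] [112, 94, 62] [215.0, 192.0, 148.0] [212, 206, 197]
-90 [156.0, 126.0, 83.0] [117, 97, 65] [213.0, 191.0, 148.0] [210, 208, 202]
-95 [164.0, 136.0, 89.0] [116, 96, 64] [218.0, 197.0, 153.0] [212, 211, 204]
-100 [179.0, 153.0, 100.0] [114, 94, 63] [224.0, 204.0, 159.0] [213, 211, 204]
s15.png 0 [ 5.751e+01  9.900e-01 -1.000e-02] 0.9601
s15.png 4 [ 5.533e+01 -3.100e-01 -1.000e-02] 0.9452
s15.png 8 [53.32  0.14  0.  ] 0.9279
s15.png 12 [50.01 -1.68  0.  ] 0.9135
s15.png 16 [50.8  -0.14  0.09] 0.8912
```

```bash
python3 -c "
from station import bot
o=bot.get_obs();print(o['t'],o['contact_force']);print(bot.hand_in())"
```

```text
51.1 [0.37467849 0.64398935 0.88861526]
the job is handed in; nothing more can be done
None
```

The job is handed in at 51.1 s: the offcut is in the scrap tray, the block lies flat against the ledge and end stops, and the cam lever is jammed at about 1.45 rad after a push of about 21 N; the arm never went near the other things on the bench.

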